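# Hang the dipper on its keeper peg and close the canister

### The job

Put the filling utensils away: take the measuring dipper that was left standing in the open steel canister, and hang it by its eye on the free peg of the drain rack, pushed on past the peg's drop-nose keeper so that the keeper falls down again behind the eye and locks it on. Put the lid on the canister, fully home. Set both down rather than drop them, and leave the paddle on the other peg, the two bottles and the canister where they stand.

Things in the scene. Friction and masses are not known exactly. Their poses are not given: they have to be found in the camera images.
- dipper: Steel measuring dipper, 0.18 kg, standing in the canister: round cup 50 mm wide, 55 high; flat handle cranked in over the cup's middle, ending in a flat tab 5 mm thick (x), 36 wide (y), edges parallel from 148 to 193 mm up, arched top at 211. Eye through the tab along x, 24 wide, 175 to 205 mm up. May hang either way round. Origin: centre of the cup's underside, z up the handle.
- dipper_eye (a point): Middle of the eye in the dipper's tab, 190 mm above the cup's underside; the eye is an arch 24 mm wide and 30 mm high. x runs through the eye, y across the tab, z up along the handle.
- pot: Open round steel canister, 120 mm outer and 114 mm inner diameter, 80 mm high, floor 4 mm thick, 0.6 kg, loose on the table. The dipper's cup stands on its floor at the start. Origin: centre of its underside, z up.
- lid: The canister's round steel lid, 0.22 kg, lying right way up on the table. Below, a chamfered plug 106 mm wide, 8 mm deep fits the canister's mouth; above it a 128 mm disc rests on the rim; on top a round black knob, 28 mm wide, 32 to 55 mm above the plug's underside. Origin: centre of the plug's underside, z up; fully home it is 72 mm above the canister's origin.
- lid_knob (a point): Middle of the lid's knob (28 mm wide, 23 mm high), on the lid's axis, 43 mm above the plug's underside.
- rack: Fixed drain rack: steel drip tray 140 x 360 x 14 mm, two posts 330 mm apart, round rail 18 mm thick along the rack's y, its axis 235 mm above the table. Two like pegs about 140 mm apart point to the rack's -x (towards the robot); either may be the free one. Origin: on the table below the middle of the rail.
- peg_free: The free peg: level round steel bar, 10 mm thick, clamped on the rail by a collar of 13.5 mm radius. Origin on the rail's axis, 235 mm up; the peg's axis runs along its -x to the round tip at x = -110 mm; y across, z up. Keeper pivot on the axis at x = -97 mm. When the dipper's arch rests on the peg, the middle of its eye is about 9 mm below the peg's axis.
- keeper_free (a joint): Free peg's keeper, rad: 20 g steel blade, 7 mm wide, in a slot of the peg. 0: hangs down to 32 mm below the axis; a stop bars it from swinging outwards. It swings freely inwards and up (towards the rail) to 1.45 and falls back by its weight. An eye pushed along the peg lifts it with its lower edge; it drops behind once the tab is 31 mm past the pivot (peg x = -66 mm or nearer the rail).
- paddle: Flat steel stirring paddle with the same tab and eye as the dipper, 211 mm long, blade 58 mm wide, hanging on the other peg behind that peg's keeper. Leave it. Origin: middle of its lower edge, z up.
- bottle_a: Small amber bottle with black dropper cap, 38 mm wide, 120 mm high; leave it standing. Origin: centre of its underside.
- bottle_b: Another bottle of the same kind; leave it standing. Origin: centre of its underside.
Things that resemble listed ones, but are neither listed nor needed, are in the scene too. Leave any pink look-alike of the dipper alone. What is shaped like the lid but purple is not meant.

How it is judged:
By the outcome, as a careful person would: the job done as asked, in the order asked, and still so for the second after the job is handed in, with the robot touching nothing.
It also fails if it takes over 54 s, if anything falls off the work surface, if the arm or the gripper's body presses on something with over 40 N, if the wrist force passes 120 N, or if a joint passes its speed limit or range.

### The arm

A 6-joint arm with a two-finger parallel gripper is mounted at the origin on the work surface. World frame = base frame: x ahead of the robot, y to its left, z up, the work surface at z = 0. Lengths are in m, angles in rad, forces in N, time in s.
With the tool pointing down it reaches from about 0.425 to 0.95 m from the base axis. Payload 3.5 kg.
Tool frame: the origin (TCP) lies at the very end of the fingers, on their centre line; the grasp point (between the pads) lies 19 mm behind it; z points along the fingers, y is the direction in which the jaws open and shut (so a half turn about z gives the same grasp; the last joint's range is limited). The gripper opens to 85 mm and grips with 20 to 120 N. Pads are 22 mm wide; open, the fingers measure 114 mm over their backs; the gripper's body (76 mm by 85 mm) begins 54 mm behind the grasp point. The pads swing forward as they close: fully open they stand 13 mm farther back than shut.
Start: joints at [-1.458, 0.286, 1.577, -0, 1.279, -0.15], TCP at [0.175, -0.652, 0.231] pointing down, gripper open.
Joint ranges: [-2.77, 2.77], [-0.9, 2.22], [0.21, 2.48], [-1.53, 4.67], [0.24, 2.81], [-2.84, 2.84]. Speed limits (rad/s): [2.79, 2.79, 3.14, 3.14, 3.14, 3.14].

### API

Orientations are given as a unit quaternion [x, y, z, w].
In Python, from plant import get_state, vision, ctrl, cut_out gives the robot as it stands.
- The arm moves only by the tool jog_arm, never from a script. Its argument "commands" is text: rows parted by semicolons, each of 6 numbers parted by spaces: the shift along the world's x, y, z in m, then the turn, a rotation vector about the world's x, y, z in rad. A call has 1 to 20 rows; each row is the pose to reach, as a shift and turn from the pose commanded when the call began; what a row does not reach only later rows make up. A row lasts 1/8 s, in which the tool goes at most 62.5 mm and 10.7 degrees, less where a joint would pass 70% of its speed; a pose out of reach is approached as far as the arm can. A call with a gripper value outside its range is refused whole. "gripper" is the opening in per cent of the stroke, from 0 (shut) to 100 (fully open), set as the call begins (left out, the last holds). The fingers move at their own pace and stop on an object; "grip_force" is the grip in N (left out, the last holds). Time passes only in rows, so rows that repeat a pose let the fingers close. It gives the time, the measured TCP pose, the force and the opening at its end, in the units of the state.
- get_state(): the state, without advancing time (a new reading comes with each control period).
- vision.read_camera(name): name is "side" or "top" or "wrist"; returns a dict with "frame" (420x560x3 uint8, red, green, blue), "z_map" (420x560 float32, m along the optical axis (not along the pixel's ray), 0 where there is no reading), "fx", "fy", "cx", "cy" (pixels), "R" (3x3) and "t" (3): a world point X has camera coordinates R X + t. Camera axes: x right, y down, z forward; pixel columns grow to the right and rows downward; lengths in m; the calibration is good to about 2 mm. A picture is of the moment at which its call begins.
- ctrl.sign_off(): hands the job in, once; it reports no verdict.
Trained networks look in the newest picture that a camera, given by its name, has taken for a name from the list of things; names that differ only in an ending like _2 or _b are one class to them, and where a whole thing is asked for, a point or a joint stands for the part that bears it (a point fixed in the world has none). Each returns a list of dicts, best first, with "conf" (0 to 1); they miss things now and then, are a little off and sometimes report something else, mostly with a low value. They report only what shows in the picture. A call takes as long as a camera call. They do not tell look-alikes from the thing itself.
- cut_out(camera, query): "pixels" (420x560 bool, what is visible of it) and "box" ([centre column, centre row, width, height] in pixels, round what is visible of it).
The state is a dict: "time": time; "qpos": joint angles; "dq": joint speeds; "joint_efforts": joint torques, N m; "eef_pos": TCP position; "tcp_rot": TCP orientation; "contact_force": force on the tool from outside, world axes, zero at the start; "wrist_torque": the same for the moment, N m; "opening": opening from 0.0 (shut) to 1.0 (fully open).
Only numpy, scipy, OpenCV 4.12 (cv2) and the standard library are available. Lean on these libraries where they do the work, as an engineer would, in place of code of your own. Each camera call takes 0.05 s, during which the arm holds its last target.

## Working session

There is one attempt and no reset: what is moved stays moved. The work goes in short steps, Python scripts to look and compute and a tool call to move; the robot and the scene stay as the last step left them, time stands still between calls to the robot, and variables do not carry over. Pictures are saved under pics/ and viewed, and the job is handed in when it is done.

Besides the shell and the picture viewer there is one more tool, called after "Emit:" by a JSON object that holds its "method" and its "body", one argument or row to a line. jog_arm: Moves the arm, as the interface text tells. Its arguments: {"type":"object","properties":{"commands":{"type":"string"},"gripper":{"type":"number"},"grip_force":{"type":"number"}},"required":["commands"]}

```bash
ls; mkdir -p pics; python3 - <<'E'
from plant import get_state, vision, ctrl, cut_out
import cv2, pickle
s=get_state(); print(s['time'],s['eef_pos'],s['tcp_rot'],s['opening'])
for n in ['side','top','wrist']:
    c=vision.read_camera(n); pickle.dump(c,open(f'{n}0.pkl','wb'))
    cv2.imwrite(f'pics/{n}0.png',c['frame'][:,:,::-1]); print(n,c['fx'],c['R'],c['t'])
E
```

```text
pics
0.0 [ 0.17529874 -0.65116469  0.22993412] [ 9.91379467e-01  1.31016638e-01  2.38774977e-05 -1.18015454e-03] 0.9999661093817876
side 431.23064956929215 [[-0.9935414  -0.11318067 -0.00810119]
 [-0.06979174  0.66582773 -0.74283413]
 [ 0.08946846 -0.73747106 -0.66942649]] [0.49707093 0.22222025 1.09381858]
top 436.6196739170663 [[-0.01276802 -0.99988856  0.00773637]
 [-0.99444946  0.0118897  -0.10454144]
 [ 0.10443781 -0.00902822 -0.99449044]] [-0.10780386  0.50635706  1.05453892]
wrist 304.44465108524844 [[ 0.25805244 -0.96612897 -0.00193949]
 [-0.91592658 -0.24528113  0.31767226]
 [-0.30738809 -0.08019967 -0.9481986 ]] [-0.67390362 -0.0405589   0.38221913]
```

View pics/side0.png

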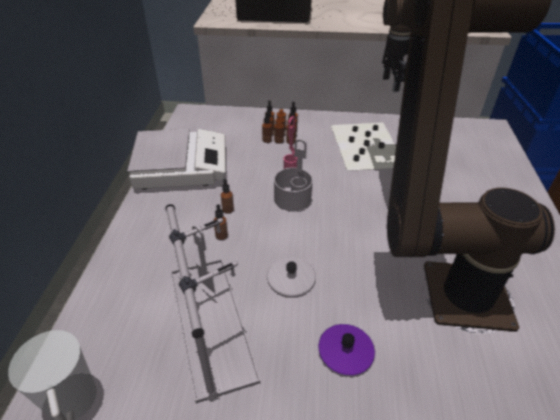

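View pics/top0.png

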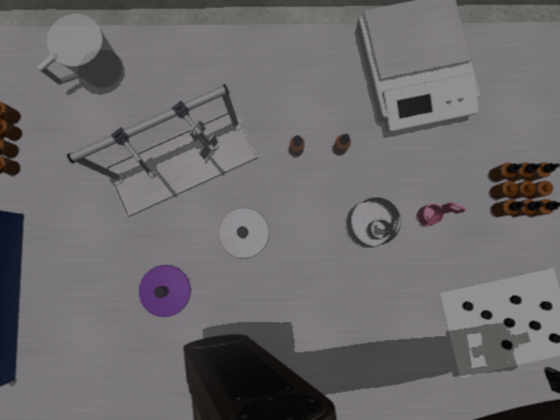

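View pics/wrist0.png

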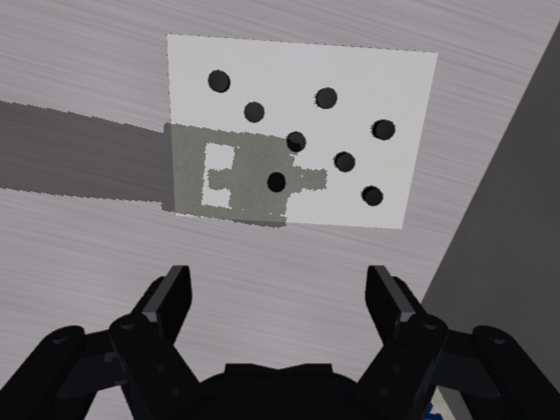

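Candidates. Dipper: the steel one in the canister (side 299,150 / top 380,228), and the pink look-alike beside it (side 290,162 / top 432,213), which is not meant. Lid: the steel one (side 291,277 / top 243,232), and the purple one (side 347,349 / top 163,290), which is not meant. Free peg: of the two pegs at top (130,140) and (190,115), the second appears to hold the paddle. I'll check these in a close crop.

```bash
cat > h.py <<'E'
import numpy as np,pickle,cv2
def load(n): return pickle.load(open(n+'.pkl','rb'))
def cloud(c):
    z=c['z_map'];v,u=np.mgrid[:z.shape[0],:z.shape[1]]
    p=np.stack([(u-c['cx'])/c['fx']*z,(v-c['cy'])/c['fy']*z,z],-1)
    P=(p-c['t'])@c['R']; P[z==0]=np.nan
    return P
def proj(c,X):
    q=np.atleast_2d(X)@c['R'].T+c['t']; return np.c_[q[:,0]/q[:,2]*c['fx']+c['cx'],q[:,1]/q[:,2]*c['fy']+c['cy']]
E
python3 - <<'E'
from h import *
s=load('side0');t=load('top0')
a=cv2.resize(s['frame'][120:300,150:330],(540,540),interpolation=2)[:,:,::-1]
cv2.imwrite('pics/c_side.png',a)
a=cv2.resize(t['frame'][70:270,60:460],(800,400),interpolation=2)[:,:,::-1]
cv2.imwrite('pics/c_top.png',a)
P=cloud(t);Q=cloud(s)
for n,u,v in [('potrim',375,200),('potrimR',399,222),('lid',225,232),('knob',243,232),('ba',297,140),('bb',344,138),('railend',228,90),('railend2',72,157),('pegtipA',150,173),('pegtipB',212,150),('collA',121,135),('collB',181,109)]: print(n,P[v,u].round(3))
for n,u,v in [('tab',299,148),('tab',299,145),('tab',305,150),('knob',291,266),('tipA',233,266),('tipB',216,223)]: print('s',n,Q[v,u].round(3))
E
```

```text
potrim [ 0.524 -0.339  0.019]
potrimR [ 0.455 -0.344  0.216]
lid [0.449 0.036 0.016]
knob [ 0.447 -0.012  0.052]
ba [ 0.656 -0.143  0.11 ]
bb [ 0.66  -0.253  0.107]
railend [0.726 0.001 0.242]
railend2 [0.591 0.312 0.243]
pegtipA [0.557 0.157 0.239]
pegtipB [0.603 0.034 0.237]
collA [0.633 0.214 0.248]
collB [0.686 0.095 0.247]
s tab [ 0.463 -0.612 -0.003]
s tab [ 0.464 -0.629 -0.001]
s tab [ 0.435 -0.334  0.18 ]
s knob [0.446 0.001 0.054]
s tipA [0.554 0.168 0.238]
s tipB [0.614 0.048 0.236]
```

View pics/c_side.png

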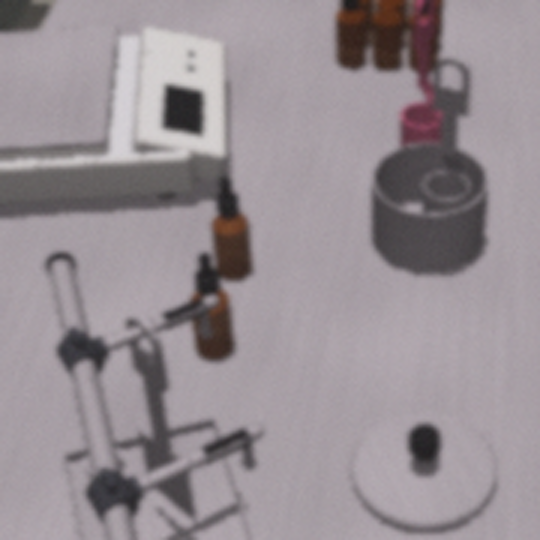

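View pics/c_top.png

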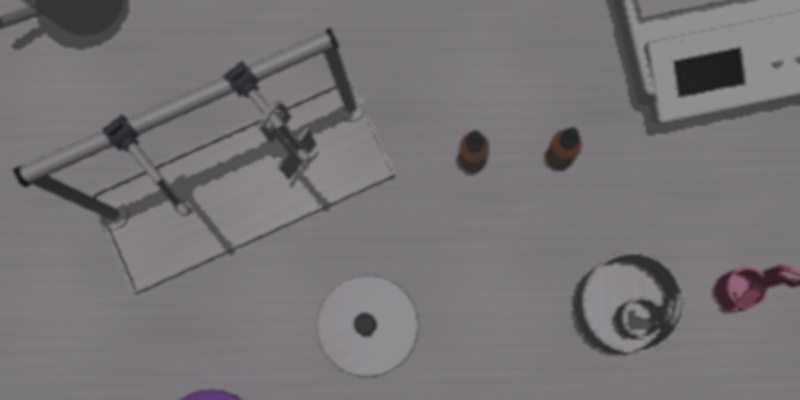

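The crops confirm it. The steel dipper's eye is in the canister at side crop (450,80), with the pink one just behind it. The paddle hangs on peg B, by the bottles. Peg A (side crop 110–260, 430–500) is free, with its keeper at its tip. Next I'll measure.

```bash
python3 - <<'E'
from h import *
from scipy.optimize import least_squares
s=load('side0');t=load('top0')
P=cloud(t);Q=cloud(s)
fr={'t':t['frame'].astype(int),'s':s['frame'].astype(int)}
def circ(p):
    r=least_squares(lambda a:np.hypot(p[:,0]-a[0],p[:,1]-a[1])-a[2],[*p[:,:2].mean(0),.06],loss='soft_l1',f_scale=.002); return r.x.round(4)
for n,C in (('t',P),('s',Q)):
    f=fr[n]
    X=C.reshape(-1,3);F=f.reshape(-1,3)
    near=(abs(X[:,0]-.46)<.13)&(abs(X[:,1]+.32)<.12)
    r=X[near&(X[:,2]>.07)&(X[:,2]<.09)&(np.hypot(X[:,0]-.46,X[:,1]+.31)<.08)]
    print(n,'pot',len(r),circ(r),np.median(r[:,2]))
    m=near&(X[:,2]>.10)&(X[:,2]<.26)
    for z0 in np.arange(.09,.25,.02):
        k=m&(X[:,2]>=z0)&(X[:,2]<z0+.02)
        if k.sum():
            print(' z',round(z0,2),k.sum(),X[k].mean(0).round(3),'min',X[k].min(0).round(3),'max',X[k].max(0).round(3),'rgb',F[k].mean(0).round())
    l=X[(np.hypot(X[:,0]-.447,X[:,1]+.0)<.09)&(X[:,2]>.01)&(X[:,2]<.03)]
    print('lid',len(l),l[:,:2].min(0),l[:,:2].max(0),(l[:,:2].min(0)+l[:,:2].max(0))/2,np.median(l[:,2]))
    l=X[(np.hypot(X[:,0]-.447,X[:,1]+.0)<.05)&(X[:,2]>.035)&(X[:,2]<.07)]
    print('knob',len(l),l.min(0),l.max(0))
    # rail
    R=X[(X[:,2]>.225)&(X[:,2]<.26)&(X[:,0]>.5)&(X[:,0]<.8)&(X[:,1]>-.05)&(X[:,1]<.35)]
    print('rackpts',len(R))
    np.save(f'rack_{n}.npy',R)
    for b,c in (('a',(.656,-.14)),('b',(.66,-.25))):
        k=X[(np.hypot(X[:,0]-c[0],X[:,1]-c[1])<.03)&(X[:,2]>.07)&(X[:,2]<.13)]
        if len(k): print('bottle',b,k.min(0).round(3),k.max(0).round(3))
E
```

```text
t pot 285 [ 0.4677 -0.3277  0.0581] 0.07909803232874457
 z 0.09 9 [ 0.452 -0.342  0.105] min [ 0.445 -0.344  0.1  ] max [ 0.458 -0.339  0.109] rgb [60. 58. 60.]
 z 0.11 14 [ 0.449 -0.341  0.122] min [ 0.443 -0.343  0.112] max [ 0.459 -0.34   0.129] rgb [51. 49. 51.]
 z 0.13 17 [ 0.451 -0.341  0.141] min [ 0.443 -0.344  0.131] max [ 0.458 -0.339  0.15 ] rgb [50. 49. 51.]
 z 0.15 30 [ 0.451 -0.341  0.161] min [ 0.435 -0.346  0.151] max [ 0.468 -0.337  0.17 ] rgb [52. 51. 53.]
 z 0.17 54 [ 0.451 -0.342  0.179] min [ 0.434 -0.348  0.171] max [ 0.469 -0.337  0.189] rgb [69. 67. 69.]
 z 0.19 27 [ 0.45  -0.342  0.202] min [ 0.433 -0.349  0.19 ] max [ 0.469 -0.337  0.21 ] rgb [74. 72. 74.]
 z 0.21 36 [ 0.45  -0.343  0.213] min [ 0.439 -0.347  0.21 ] max [ 0.463 -0.339  0.218] rgb [106. 103. 106.]
lid 1845 [ 0.38421211 -0.07284288] [0.51169535 0.05199436] [ 0.44795373 -0.01042426] 0.013734933816788628
knob 110 [ 0.43455957 -0.02330999  0.03543598] [0.46154289 0.00288858 0.05978796]
rackpts 2279
bottle a [ 0.647 -0.156  0.07 ] [ 0.67  -0.132  0.124]
bottle b [ 0.65  -0.267  0.07 ] [ 0.674 -0.2
[... 422 characters left out ...]
 [ 0.431 -0.345  0.15 ] max [ 0.467 -0.332  0.169] rgb [87. 79. 83.]
 z 0.17 52 [ 0.447 -0.338  0.178] min [ 0.431 -0.343  0.17 ] max [ 0.465 -0.33   0.189] rgb [97. 91. 95.]
 z 0.19 34 [ 0.448 -0.338  0.202] min [ 0.432 -0.347  0.191] max [ 0.465 -0.331  0.209] rgb [111. 104. 109.]
 z 0.21 14 [ 0.447 -0.337  0.212] min [ 0.439 -0.344  0.21 ] max [ 0.459 -0.333  0.216] rgb [132. 124. 129.]
lid 1288 [ 0.38293981 -0.06795969] [0.50839702 0.05902618] [ 0.44566842 -0.00446675] 0.013245650440475994
knob 113 [ 0.43312332 -0.01506528  0.03500518] [0.45928887 0.01191955 0.05797715]
rackpts 1952
bottle a [ 0.647 -0.152  0.07 ] [ 0.67  -0.127  0.121]
bottle b [ 0.65 -0.26  0.07] [ 0.672 -0.238  0.12 ]
```

```bash
python3 - <<'E'
from h import *
from scipy.optimize import least_squares
def line(p):
    for _ in range(6):
        c=p.mean(0);u,s_,v=np.linalg.svd(p-c);d=v[0];r=np.linalg.norm((p-c)-np.outer((p-c)@d,d),axis=1)
        p=p[r<max(.006,2*np.median(r))]
    return c,d,len(p)
for n in 'ts':
    R=np.load(f'rack_{n}.npy')[:,:3]
    # rail: RANSAC-like via cv2.fitLine huber
    p=R[:,:2]
    a=np.array([.591,.312]);b=np.array([.726,.001]);d=(b-a)/np.linalg.norm(b-a);nn=np.array([-d[1],d[0]])
    k=abs((p-a)@nn)<.012
    vx,vy,x0,y0=cv2.fitLine(p[k].astype(np.float32),cv2.DIST_HUBER,0,.001,.001).ravel()
    d=np.array([vx,vy]);d=d if d[1]>0 else -d
    print(n,'rail dir',d.round(4),'ang rack yaw',np.degrees(np.arctan2(-d[0],d[1])).round(2),'pt',x0.round(4),y0.round(4),'zmed',np.median(R[k][:,2]),'zmax',R[k][:,2].max())
    ax=np.array([d[1],-d[0]]) # rack +x
    along=(p-[x0,y0])@d; outx=(p-[x0,y0])@ax
    print('rail ends',np.percentile(along[k],[1,99]), ((np.percentile(along[k],[0.5,99.5]).mean())*d+[x0,y0]))
    m=(outx<-.02)
    h,e=np.histogram(along[m],bins=np.arange(-.2,.2,.01));print([(round(e[i],2),h[i]) for i in range(len(h)) if h[i]>3])
    for lo,hi in ((.02,.12),(-.12,-.02)):
        mm=(outx<-.018)&(outx>-.13)&(along>lo)&(along<hi)
        pp=p[mm]
        l=cv2.fitLine(pp.astype(np.float32),cv2.DIST_HUBER,0,.001,.001).ravel()
        dd=l[:2]; dd=dd if dd[0]>0 else -dd
        print('peg yaw',np.degrees(np.arctan2(dd[1],dd[0])).round(2),'through',l[2:].round(4),'n',mm.sum(),'tip out',outx[mm].min().round(4),'along at',(((l[2:]-[x0,y0])@d)).round(4),'z',np.percentile(R[mm][:,2],[5,50,95]).round(4))
        i=np.argmin(np.where(mm,outx,9)); print('  tip',R[i].round(4))
# tab plane
s=load('side0');t=load('top0')
for n,C in (('t',cloud(t)),('s',cloud(s))):
    X=C.reshape(-1,3)
    for lo,hi in ((.150,.214),(.15,.19)):
      k=(X[:,0]>.42)&(X[:,0]<.48)&(X[:,1]<-.32)&(X[:,1]>-.36)&(X[:,2]>lo)&(X[:,2]<hi)
      p=X[k];c=p.mean(0);v=np.linalg.svd(p-c)[2]
      l=cv2.fitLine(p[:,:2].astype(np.float32),cv2.DIST_HUBER,0,.001,.001).ravel()
      print(n,'tab yaw(width dir)',np.degrees(np.arctan2(l[1],l[0])),'norm',v[2].round(3),c.round(4),k.sum(), 'ends',p[:,0].min(),p[:,0].max())
E
```

```text
t rail dir [-0.4109  0.9117] ang rack yaw 24.26 pt 0.6443 0.19 zmed 0.24271913251534222 zmax 0.2598103565103109
rail ends [-0.2027092   0.13873378] [0.65756892 0.16066412]
[(np.float64(-0.14), np.int64(7)), (np.float64(-0.13), np.int64(97)), (np.float64(-0.12), np.int64(99)), (np.float64(-0.11), np.int64(49)), (np.float64(-0.1), np.int64(5)), (np.float64(0.0), np.int64(68)), (np.float64(0.01), np.int64(97)), (np.float64(0.02), np.int64(46))]
peg yaw 31.5 through [0.6051 0.1981] n 51 tip out -0.0552 along at 0.0234 z [0.2363 0.2388 0.242 ]
  tip [0.5858 0.1856 0.2404]
peg yaw 35.76 through [0.6484 0.0683] n 158 tip out -0.0889 along at -0.1126 z [0.2336 0.2393 0.2457]
  tip [0.6123 0.0447 0.2347]
s rail dir [-0.4043  0.9146] ang rack yaw 23.84 pt 0.643 0.1984 zmed 0.24289945267859164 zmax 0.2599335712054274
rail ends [-0.20519093  0.13785466] [0.65693991 0.16674517]
[(np.float64(-0.14), np.int64(13)), (np.float64(-0.13), np.int64(102)), (np.float64(-0.12), np.int64(78)), (np.float64(-0.11), np.int64(46)), (np.float64(-0.01), np.int64(4)), (np.float64(0.0), np.int64(91)), (np.float64(0.01), np.int64(107)), (np.float64(0.02), np.int64(43))]
peg yaw 36.38 through [0.605  0.2064] n 49 tip out -0.0506 along at 0.0228 z [0.2339 0.2378 0.241 ]
  tip [0.5885 0.1963 0.2368]
peg yaw 35.98 through [0.6511 0.0787] n 128 tip out -0.0731 along at -0.1127 z [0.2296 0.2382 0.2447]
  tip [0.6244 0.0594 0.239 ]
t tab yaw(width dir) -13.445981 norm [0.244 0.969 0.029] [ 0.4505 -0.3421  0.1859] 136 ends 0.4334499143588549 0.46858092478584373
t tab yaw(width dir) -13.35834 norm [-0.253 -0.966 -0.06 ] [ 0.4509 -0.3419  0.1728] 84 ends 0.4336064287763875 0.46858092478584373
s tab yaw(width dir) -13.144807 norm [0.214 0.977 0.012] [ 0.4481 -0.338   0.1774] 161 ends 0.43095481564264904 0.4668693500790907
s tab yaw(width dir) -12.89882 norm [0.226 0.974 0.012] [ 0.4482 -0.3379  0.1679] 118 ends 0.43095481564264904 0.4668693500790907
```

```bash
python3 - <<'E'
from h import *
for n,f in (('t','top0'),('s','side0')):
    c=load(f);C=cloud(c)
    R=np.load(f'rack_{n}.npy');p=R[:,:2]
    if n=='t': o=np.array([.6443,.19]);d=np.array([-.4109,.9117])
    else: o=np.array([.643,.1984]);d=np.array([-.4043,.9146])
    ax=np.array([d[1],-d[0]]);al=(p-o)@d;ou=(p-o)@ax
    for nm,lo,hi in(('A',-.03,.035),('B',-.145,-.09)):
        m=(ou<-.02)&(al>lo)&(al<hi)&(R[:,2]<.25)
        pp=p[m]
        l=cv2.fitLine(pp.astype(np.float32),cv2.DIST_HUBER,0,.001,.001).ravel();dd=l[:2]*np.sign(l[0])
        s=(pp-l[2:])@dd
        print(n,nm,m.sum(),'yaw',np.degrees(np.arctan2(dd[1],dd[0])).round(2),'end',(l[2:]+dd*s.min()).round(4),'z',np.percentile(R[m][:,2],[5,50,95]).round(4))
        # intersection with rail
        A=np.c_[dd,-d];tt=np.linalg.solve(A,o-l[2:]);org=l[2:]+dd*tt[0];print('  origin',org.round(4),'len',tt[0]-s.min(),'tip by 110mm',(org-dd*.11).round(4))
a=load('side0')['frame'][220:330,160:270];cv2.imwrite('pics/pegs_s.png',cv2.resize(a,(770,560)[::-1][:2] if 0 else (600,600),interpolation=2)[:,:,::-1])
E
```

```text
t A 211 yaw 39.07 end [0.5496 0.1508] z [0.2355 0.2391 0.2421]
  origin [0.6319 0.2176] len 0.10598134432757242 tip by 110mm [0.5465 0.1483]
t B 256 yaw 38.06 end [0.6038 0.0316] z [0.2326 0.2393 0.2454]
  origin [0.6865 0.0964] len 0.10505194487560851 tip by 110mm [0.5999 0.0286]
s A 246 yaw 39.5 end [0.5467 0.1578] z [0.2314 0.2384 0.2413]
  origin [0.6304 0.2269] len 0.10852910231089015 tip by 110mm [0.5455 0.1569]
s B 239 yaw 39.3 end [0.6014 0.0373] z [0.2294 0.238  0.2444]
  origin [0.6842 0.1051] len 0.10704534762278711 tip by 110mm [0.5991 0.0355]
```

View pics/pegs_s.png

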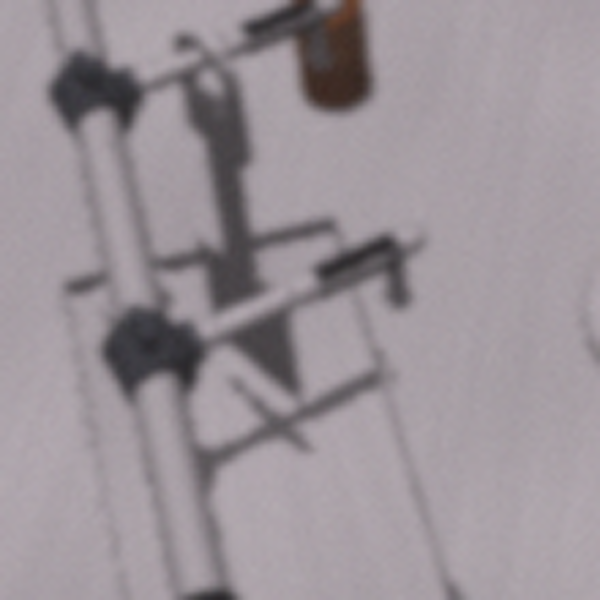

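Emit:
{"method": "jog_arm", "body": {
  "commands": "0.03 0.03 0.05 0 0 0.15; 0.274 0.310 0.05 0 0 1.077; 0.274 0.310 0.05 0 0 1.077; 0.274 0.310 0.05 0 0 1.077; 0.274 0.310 0.05 0 0 1.077; 0.274 0.310 0.05 0 0 1.077; 0.274 0.310 0.05 0 0 1.077; 0.274 0.310 0.05 0 0 1.077; 0.274 0.310 0.05 0 0 1.077; 0.274 0.310 0.05 0 0 1.077; 0.274 0.310 0.05 0 0 1.077; 0.274 0.310 0.05 0 0 1.077",
  "gripper": 100
}}

```text
time: 1.65
eef_pos: [0.4488, -0.3426, 0.2813]
tcp_rot: [0.784, 0.62, -0.0, -0.0]
contact_force: [0.3, 1.0, 0.7]
opening: 1.0
```

```bash
cat >> h.py <<'E'
def snap(names,tag):
    from plant import vision
    o={}
    for n in names:
        c=vision.read_camera(n); pickle.dump(c,open(f'{n}{tag}.pkl','wb')); cv2.imwrite(f'pics/{n}{tag}.png',c['frame'][:,:,::-1]); o[n]=c
    return o
E
python3 - <<'E'
from h import *
from plant import get_state
c=snap(['wrist'],'1')['wrist'];P=cloud(c);X=P.reshape(-1,3)
print(get_state()['eef_pos'])
k=(abs(X[:,0]-.45)<.04)&(abs(X[:,1]+.342)<.03)&(X[:,2]>.15)&(X[:,2]<.222)
p=X[k];print(k.sum(),p.mean(0),p.min(0),p.max(0))
if k.sum()>5:
    l=cv2.fitLine(p[:,:2].astype(np.float32),cv2.DIST_HUBER,0,.001,.001).ravel();print(np.degrees(np.arctan2(l[1],l[0])),l[2:])
    m=p[p[:,2]>.2]; print('top',m.mean(0),m.min(0),m.max(0))
E
```

```text
[ 0.44891767 -0.34242065  0.28129442]
1079 [ 0.45219009 -0.34075402  0.18906892] [ 0.43467616 -0.34848738  0.15001578] [ 0.4699189  -0.33504587  0.21712284]
-14.168996 [ 0.45359904 -0.3404936 ]
top [ 0.45183118 -0.34132708  0.21127669] [ 0.43467616 -0.34848738  0.20044841] [ 0.46895237 -0.33556811  0.21712284]
```

View pics/wrist1.png

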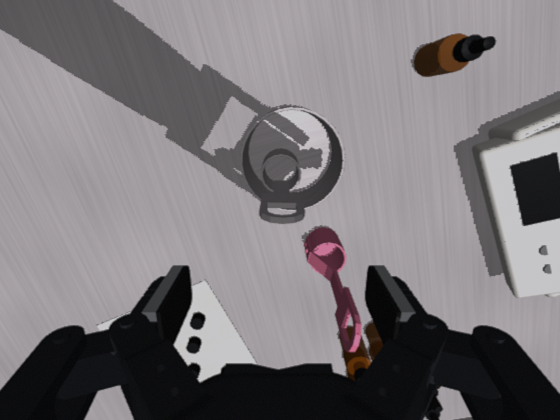

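```bash
python3 - <<'E'
from h import *
for n in ('wrist1','top0'):
    c=load(n);P=cloud(c);f=c['frame'].astype(int)
    m=(f[...,0]-f[...,1]>35)&(f[...,2]-f[...,1]>5)&(np.abs(P[...,0]-.46)<.12)&(np.abs(P[...,1]+.45)<.1)
    p=P[m]
    for z0 in np.arange(0,.24,.03):
        k=p[(p[:,2]>=z0)&(p[:,2]<z0+.03)]
        if len(k):print(n,round(z0,2),len(k),k.min(0).round(3),k.max(0).round(3))
E
```

```text
wrist1 0.0 500 [ 0.458 -0.527  0.   ] [ 0.509 -0.446  0.03 ]
wrist1 0.03 481 [ 0.459 -0.494  0.03 ] [ 0.512 -0.446  0.06 ]
wrist1 0.06 267 [ 0.459 -0.475  0.06 ] [ 0.486 -0.452  0.09 ]
wrist1 0.09 127 [ 0.476 -0.476  0.09 ] [ 0.493 -0.46   0.119]
wrist1 0.12 37 [ 0.488 -0.465  0.121] [ 0.491 -0.462  0.146]
wrist1 0.15 183 [ 0.479 -0.483  0.152] [ 0.496 -0.454  0.18 ]
wrist1 0.18 231 [ 0.479 -0.485  0.18 ] [ 0.496 -0.453  0.21 ]
wrist1 0.21 101 [ 0.482 -0.48   0.21 ] [ 0.492 -0.462  0.214]
top0 0.0 81 [ 0.476 -0.493  0.   ] [ 0.507 -0.467  0.011]
top0 0.03 38 [ 0.461 -0.485  0.03 ] [ 0.509 -0.449  0.059]
top0 0.06 77 [ 0.462 -0.475  0.061] [ 0.481 -0.455  0.09 ]
top0 0.09 3 [ 0.478 -0.471  0.092] [ 0.481 -0.467  0.094]
top0 0.15 13 [ 0.482 -0.48   0.172] [ 0.49  -0.465  0.178]
top0 0.18 19 [ 0.481 -0.482  0.201] [ 0.494 -0.457  0.21 ]
top0 0.21 13 [ 0.482 -0.478  0.21 ] [ 0.491 -0.463  0.213]
```

Emit:
{"method": "jog_arm", "body": {
  "commands": "0.002 0.001 -0.06 0 0 0; 0.002 0.001 -0.09 0 0 0; 0.002 0.001 -0.115 0 0 0; 0.002 0.001 -0.128 0 0 0; 0.002 0.001 -0.128 0 0 0"
}}

```text
time: 2.33
eef_pos: [0.451, -0.3406, 0.1526]
tcp_rot: [0.784, 0.621, -0.0, -0.001]
contact_force: [0.3, -0.1, 0.1]
opening: 1.0
```

Emit:
{"method": "jog_arm", "body": {
  "commands": "0 0 0 0 0 0; 0 0 0 0 0 0; 0 0 0 0 0 0; 0 0 0 0 0 0; 0 0 0 0 0 0; 0 0 0 0 0 0",
  "gripper": 25,
  "grip_force": 60
}}

```text
time: 3.08
eef_pos: [0.452, -0.3415, 0.1546]
tcp_rot: [0.784, 0.621, 0.0, 0.001]
contact_force: [0.6, -0.9, 4.0]
opening: 0.408
```

Emit:
{"method": "jog_arm", "body": {
  "commands": "0 0 0.01 0 0 0; 0 0 0.03 0 0 0; 0 0 0.06 0 0 0; 0 0 0.09 0 0 0; 0 0 0.12 0 0 0; 0 0 0.12 0 0 0; 0 0 0.12 0 0 0"
}}

```text
time: 3.95
eef_pos: [0.4509, -0.3403, 0.2722]
tcp_rot: [0.784, 0.621, -0.0, -0.001]
contact_force: [-0.2, 0.1, -1.3]
opening: 0.409
```

```bash
python3 - <<'E'
from h import *
snap(['side','wrist'],'2')
a=load('side2')['frame'];cv2.imwrite('pics/side2c.png',cv2.resize(a[80:260,200:380],(540,540),interpolation=2)[:,:,::-1])
E
```

```text
(no output)
```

View pics/side2c.png

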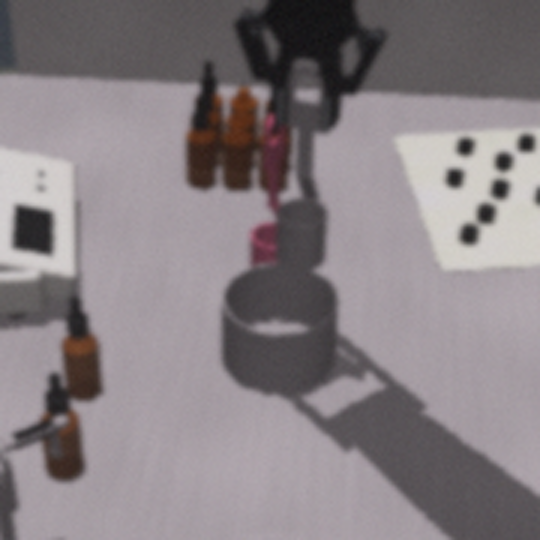

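View pics/wrist2.png

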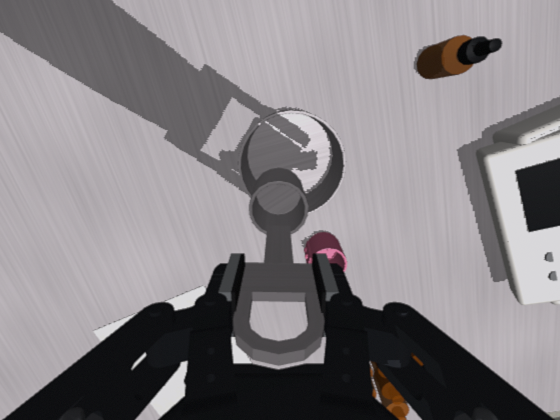

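```bash
cat >> h.py <<'E'
from scipy.spatial.transform import Rotation as Rt
def tool(P,s): return (P-np.array(s['eef_pos']))@Rt.from_quat(s['tcp_rot']).as_matrix()
E
python3 - <<'E'
from h import *
from plant import get_state
s=get_state();print(s['eef_pos'],s['tcp_rot'])
c=load('wrist2');T=tool(cloud(c),s)
for u,v in [(280,270),(270,280),(240,320),(320,320),(280,345),(280,352),(300,272),(260,272),(280,285),(280,240),(280,205),(250,205),(307,205),(280,180)]: print((u,v),T[v,u].round(4))
m=(T[...,2]>-.08)&(T[...,2]<.02)&(abs(T[...,1])<.0175)&(abs(T[...,0])<.03)
p=T[m];print(len(p),p.min(0),p.max(0))
v=np.linalg.svd(p-p.mean(0))[2][2];print('plane normal tool',v,p.mean(0))
for z0 in np.arange(-.07,.02,.01):
    k=p[(p[:,2]>=z0)&(p[:,2]<z0+.01)]
    if len(k)>3: print(z0.round(3),len(k),k.mean(0).round(4),k.min(0).round(4),k.max(0).round(4))
E
```

```text
[ 0.45066784 -0.3400897   0.27118503] [ 7.83904194e-01  6.20879079e-01 -1.50986984e-04 -1.83350863e-03]
(280, 270) [ 0.002   0.0008 -0.0078]
(270, 280) [ 0.002 -0.004 -0.017]
(240, 320) [ 0.0028 -0.0149 -0.0466]
(320, 320) [ 0.0012  0.0163 -0.0447]
(280, 345) [ 0.001   0.0005 -0.0576]
(280, 352) [ 0.0017  0.0005 -0.0615]
(300, 272) [ 0.0008  0.011  -0.0077]
(260, 272) [ 0.002  -0.0092 -0.0097]
(280, 285) [ 0.0015  0.0007 -0.0205]
(280, 240) [0.0014 0.001  0.0296]
(280, 205) [-0.0137  0.0018  0.1453]
(250, 205) [ 0.0035 -0.0232  0.0934]
(307, 205) [0.0033 0.0237 0.0937]
(280, 180) [0.024  0.0014 0.0953]
8753 [-0.00487516 -0.01749533 -0.07999996] [0.01840743 0.01749959 0.01997743]
plane normal tool [0.99194462 0.02202261 0.12474327] [ 0.00414103 -0.00011095 -0.04252332]
-0.07 757 [ 0.0032  0.0002 -0.0626] [-0.0043 -0.0174 -0.07  ] [ 0.0178  0.0175 -0.06  ]
-0.06 1565 [ 0.0009 -0.0001 -0.056 ] [-0.0049 -0.0175 -0.06  ] [ 0.0128  0.0175 -0.05  ]
-0.05 551 [ 0.0014 -0.0004 -0.0453] [-0.0028 -0.0175 -0.05  ] [ 0.01    0.0174 -0.04  ]
-0.04 553 [ 0.0024 -0.0005 -0.0352] [-0.0048 -0.0175 -0.04  ] [ 0.0118  0.0175 -0.03  ]
-0.03 1280 [ 0.0009  0.0001 -0.0249] [-0.0044 -0.0175 -0.03  ] [ 0.0118  0.0175 -0.02  ]
-0.02 885 [ 0.002  -0.0003 -0.0152] [ 0.0002 -0.0175 -0.02  ] [ 0.0115  0.0175 -0.01  ]
-0.01 707 [ 0.0018 -0.0002 -0.0052] [ 0.0003 -0.0175 -0.01  ] [ 0.0102  0.0175 -0.    ]
0.0 299 [ 0.0015 -0.0002  0.0043] [ 0.0004 -0.0173  0.    ] [0.0024 0.0171 0.01  ]
0.01 217 [0.0015 0.0001 0.0149] [ 0.0009 -0.0079  0.01  ] [0.0023 0.0081 0.02  ]
```

Emit:
{"method": "jog_arm", "body": {
  "commands": "0.005 0.04 0 0 0 -0.1; 0.01 0.1 0 0 0 -0.2; 0.02 0.16 0 0 0 -0.3; 0.025 0.22 0 0 0 -0.4; 0.03 0.28 0 0 0 -0.5; 0.035 0.34 0 0 0 -0.6; 0.039 0.4 0 0 0 -0.655; 0.039 0.447 0 0 0 -0.655; 0.039 0.447 0 0 0 -0.655; 0.039 0.447 -0.04 0 0 -0.655; 0.039 0.447 -0.082 0 0 -0.655; 0.039 0.447 -0.082 0 0 -0.655; 0.039 0.447 -0.082 0 0 -0.655"
}}

```text
time: 5.68
eef_pos: [0.4912, 0.1055, 0.1924]
tcp_rot: [0.942, 0.335, 0.001, 0.0]
contact_force: [1.1, 0.4, -1.1]
opening: 0.41
```

```bash
python3 - <<'E'
from h import *
from plant import get_state
s=get_state();print(s['eef_pos'],s['tcp_rot'])
snap(['side','wrist','top'],'3')
a=load('side3')['frame'];cv2.imwrite('pics/side3c.png',cv2.resize(a[180:360,140:320],(540,540),interpolation=2)[:,:,::-1])
E
```

```text
[0.49115671 0.10553167 0.19241829] [9.42106184e-01 3.35314034e-01 5.88839124e-04 2.99988014e-04]
```

View pics/side3c.png

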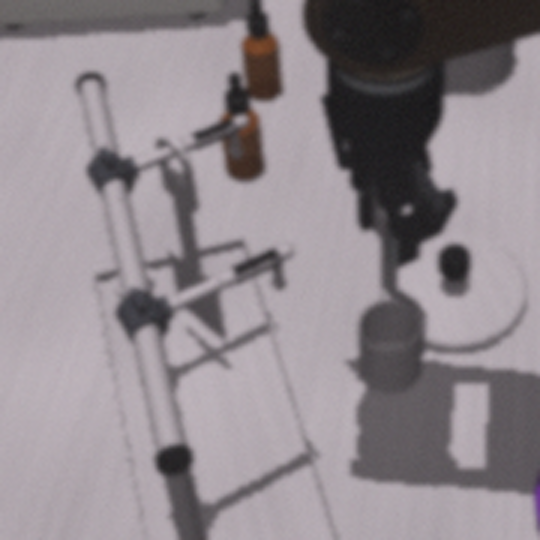

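View pics/wrist3.png

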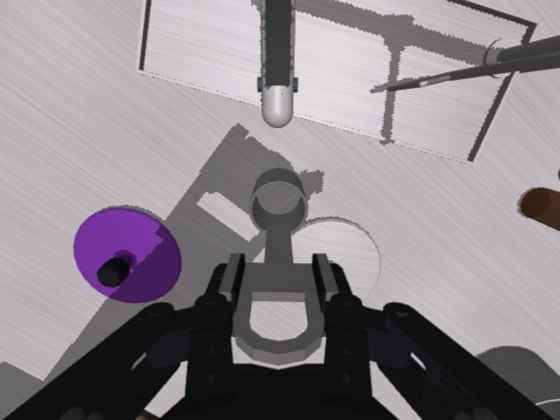

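```bash
cat > peg.py <<'E'
from h import *
from plant import get_state
def go(tag):
    s=get_state();c=load('wrist'+tag);P=cloud(c);T=tool(P,s)
    m=(P[...,2]>.222)&(P[...,2]<.25)&(T[...,0]>.03)&(abs(T[...,1])<.03)
    p=T[m];w=P[m]
    print('n',m.sum(),'tip tool x',np.percentile(p[:,0],[0,1]),'world z med/max',np.median(w[:,2]),np.percentile(w[:,2],98))
    l=cv2.fitLine(p[:,:2].astype(np.float32),cv2.DIST_HUBER,0,.001,.001).ravel();l[:2]*=np.sign(l[0])
    print('yaw in tool deg',np.degrees(np.arctan2(l[1],l[0])),'y at x=.07',l[3]+(.07-l[2])*l[1]/l[0])
    for x0 in np.arange(.03,.2,.01):
        k=p[(p[:,0]>=x0)&(p[:,0]<x0+.01)]
        if len(k)>5: print(x0.round(2),len(k),'y',k[:,1].min().round(4),k[:,1].max().round(4),'zmin(tool, top)',np.percentile(k[:,2],3).round(4))
E
python3 -c "
import peg;peg.go('3')"
```

```text
n 4244 tip tool x [0.07466059 0.07568764] world z med/max 0.24077132348655172 0.24248117115473053
yaw in tool deg 0.4557225 y at x=.07 -1.7054437e-05
0.07 457 y -0.0049 0.0049 zmin(tool, top) -0.048
0.08 1273 y -0.006 0.0063 zmin(tool, top) -0.0483
0.09 1270 y -0.0048 0.0051 zmin(tool, top) -0.0485
0.1 1244 y -0.0048 0.0053 zmin(tool, top) -0.0485
```

Emit:
{"method": "jog_arm", "body": {
  "commands": "0.0232 0.019 -0.001 0 0 0; 0.0464 0.0381 -0.001 0 0 0; 0.0541 0.0444 -0.001 0 0 0; 0.0618 0.0508 -0.001 0 0 0; 0.0618 0.0508 -0.001 0 0 0; 0.0618 0.0508 -0.001 0 0 0"
}}

```text
time: 6.58
eef_pos: [0.5517, 0.1567, 0.1903]
tcp_rot: [0.942, 0.336, -0.0, 0.0]
contact_force: [0.1, 0.6, -1.0]
opening: 0.407
```

```bash
python3 -c "
from h import *
snap(['wrist'],'4')
import peg;peg.go('4')"
```

```text
n 17846 tip tool x [0.0300081  0.03249478] world z med/max 0.24297776779657726 0.24945173887977146
yaw in tool deg 4.268193 y at x=.07 0.00316068
0.03 746 y -0.0033 0.0066 zmin(tool, top) -0.052
0.04 824 y -0.0032 0.0065 zmin(tool, top) -0.0518
0.05 890 y -0.003 0.0068 zmin(tool, top) -0.0518
0.06 994 y -0.0029 0.0068 zmin(tool, top) -0.0518
0.07 1092 y -0.0028 0.007 zmin(tool, top) -0.0519
0.08 1558 y -0.0063 0.0299 zmin(tool, top) -0.0548
0.09 6528 y -0.0109 0.03 zmin(tool, top) -0.0581
0.1 5214 y -0.03 0.03 zmin(tool, top) -0.0595
```

View pics/wrist4.png

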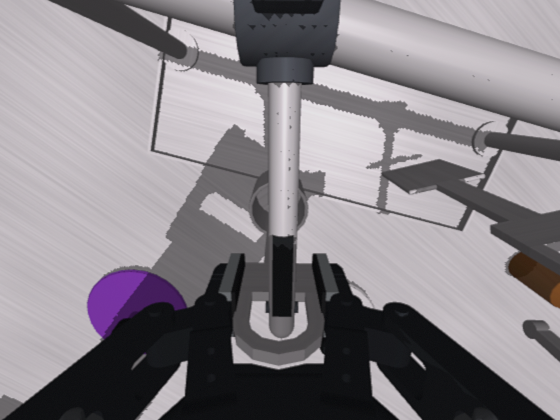

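Emit:
{"method": "jog_arm", "body": {
  "commands": "0.001 -0.0013 0.002 0 0 0; 0.009 0.005 0.002 0 0 0; 0.017 0.0115 0.002 0 0 0; 0.025 0.018 0.002 0 0 0; 0.025 0.018 0.002 0 0 0"
}}

```text
time: 7.25
eef_pos: [0.5778, 0.1756, 0.1921]
tcp_rot: [0.942, 0.336, 0.0, -0.0]
contact_force: [0.1, -0.4, -2.9]
opening: 0.404
```

```bash
python3 -c "
from h import *
snap(['wrist','side'],'5')
a=load('side5')['frame'];cv2.imwrite('pics/side5c.png',cv2.resize(a[180:360,140:320],(540,540),interpolation=2)[:,:,::-1])
import peg;peg.go('5')"
```

```text
n 15723 tip tool x [0.03001945 0.03230651] world z med/max 0.24447319348801438 0.24951043526930872
yaw in tool deg -68.27814 y at x=.07 0.0045064017
0.03 720 y -0.0047 0.0051 zmin(tool, top) -0.0501
0.04 772 y -0.0046 0.0052 zmin(tool, top) -0.05
0.05 1093 y -0.008 0.03 zmin(tool, top) -0.0533
0.06 3866 y -0.0171 0.03 zmin(tool, top) -0.0571
0.07 4627 y -0.03 0.03 zmin(tool, top) -0.0578
0.08 4573 y -0.03 0.0135 zmin(tool, top) -0.0564
0.09 72 y -0.03 -0.0237 zmin(tool, top) -0.05
```

View pics/wrist5.png

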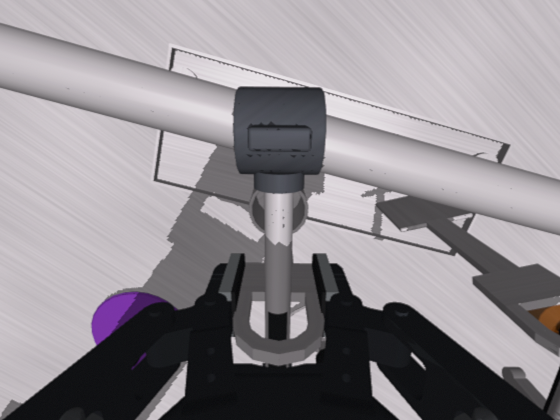

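View pics/side5c.png

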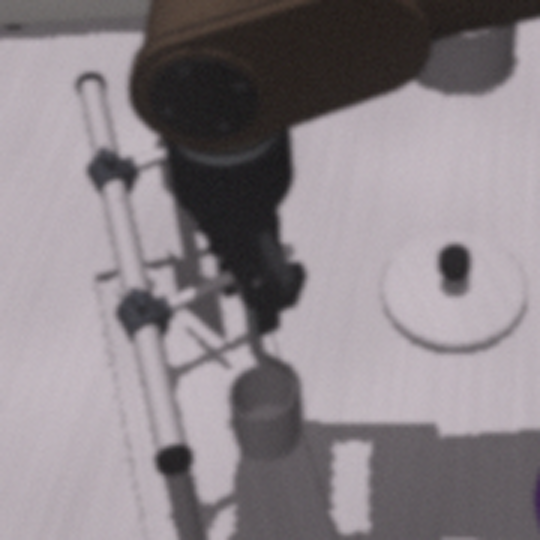

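Emit:
{"method": "jog_arm", "body": {
  "commands": "0.0077 0.0063 0 0 0 0; 0.0155 0.0127 0 0 0 0; 0.0155 0.0127 0 0 0 0; 0.0155 0.0127 0 0 0 0"
}}

```text
time: 7.85
eef_pos: [0.5926, 0.1877, 0.1922]
tcp_rot: [0.942, 0.336, -0.0, -0.0]
contact_force: [-0.4, -0.1, -1.8]
opening: 0.408
```

```bash
python3 -c "
from h import *
snap(['wrist','side','top'],'6')
a=load('side6')['frame'];cv2.imwrite('pics/side6c.png',cv2.resize(a[220:340,180:300],(600,600),interpolation=2)[:,:,::-1])
import peg;peg.go('6')"
```

```text
n 11827 tip tool x [0.0300052  0.03167862] world z med/max 0.2445616928187331 0.24950114335486984
yaw in tool deg -69.84724 y at x=.07 -0.032980792
0.03 779 y -0.0083 0.03 zmin(tool, top) -0.053
0.04 2256 y -0.0152 0.03 zmin(tool, top) -0.0559
0.05 3895 y -0.0299 0.03 zmin(tool, top) -0.0574
0.06 4757 y -0.03 0.0134 zmin(tool, top) -0.0561
0.07 140 y -0.03 -0.0227 zmin(tool, top) -0.0497
```

View pics/wrist6.png

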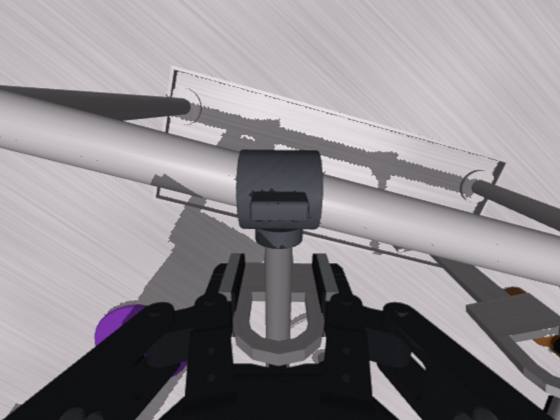

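View pics/side6c.png

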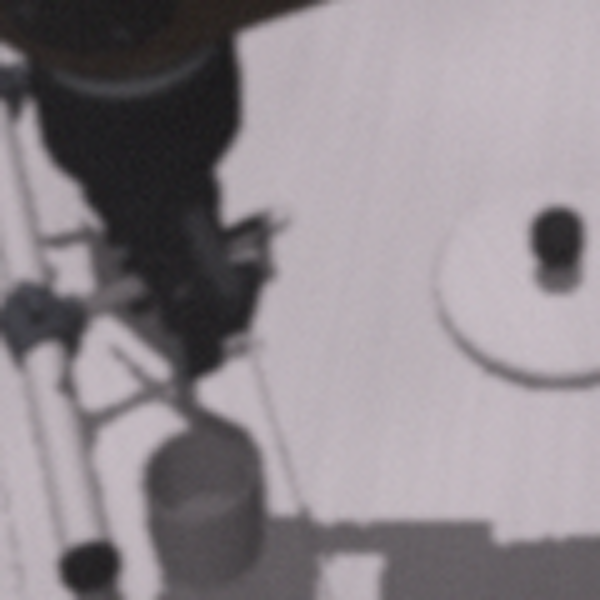

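Emit:
{"method": "jog_arm", "body": {
  "commands": "0 0 -0.002 0 0 0; 0 0 -0.004 0 0 0; 0 0 -0.004 0 0 0"
}}

```text
time: 8.38
eef_pos: [0.5924, 0.1876, 0.1879]
tcp_rot: [0.942, 0.336, -0.0, -0.0]
contact_force: [-0.5, 0.1, -1.3]
opening: 0.407
```

Emit:
{"method": "jog_arm", "body": {
  "commands": "0 0 -0.001 0 0 0; 0 0 -0.001 0 0 0"
}}

```text
time: 8.62
eef_pos: [0.5926, 0.1877, 0.1872]
tcp_rot: [0.942, 0.336, -0.0, -0.0]
contact_force: [0.1, 0.1, -0.6]
opening: 0.407
```

Emit:
{"method": "jog_arm", "body": {
  "commands": "0 0 -0.001 0 0 0; 0 0 -0.001 0 0 0"
}}

```text
time: 8.88
eef_pos: [0.5926, 0.1877, 0.1862]
tcp_rot: [0.942, 0.336, -0.0, -0.0]
contact_force: [0.6, 0.2, -1.6]
opening: 0.411
```

Emit:
{"method": "jog_arm", "body": {
  "commands": "0 0 -0.001 0 0 0; 0 0 -0.001 0 0 0"
}}

```text
time: 9.12
eef_pos: [0.5928, 0.1877, 0.1859]
tcp_rot: [0.942, 0.336, 0.0, 0.0]
contact_force: [-0.8, -0.2, -0.2]
opening: 0.404
```

Emit:
{"method": "jog_arm", "body": {
  "commands": "0 0 -0.001 0 0 0; 0 0 -0.001 0 0 0"
}}

```text
time: 9.38
eef_pos: [0.593, 0.1878, 0.1857]
tcp_rot: [0.942, 0.336, 0.001, 0.0]
contact_force: [-2.3, -0.2, 5.8]
opening: 0.41
```

Emit:
{"method": "jog_arm", "body": {
  "commands": "0 0 -0.001 0 0 0; 0 0 -0.001 0 0 0"
}}

```text
time: 9.62
eef_pos: [0.5931, 0.1878, 0.1856]
tcp_rot: [0.942, 0.336, 0.001, 0.0]
contact_force: [-4.5, -0.4, 7.5]
opening: 0.407
```

Emit:
{"method": "jog_arm", "body": {
  "commands": "0 0 0.001 0 0 0; 0 0 0.001 0 0 0"
}}

```text
time: 9.88
eef_pos: [0.593, 0.1878, 0.1856]
tcp_rot: [0.942, 0.336, 0.001, 0.0]
contact_force: [-4.0, -0.3, 6.3]
opening: 0.412
```

```bash
python3 -c "
from h import *
snap(['wrist','side','top'],'7')
a=load('side7')['frame'];b=load('side0')['frame']
f=lambda a:cv2.resize(a[250:290,200:250],(400,320),interpolation=2)[:,:,::-1]
cv2.imwrite('pics/side7c.png',np.hstack([f(b),f(a)]))
a=load('wrist7')['frame'];cv2.imwrite('pics/w7c.png',cv2.resize(a[240:380,200:360],(640,560),interpolation=2)[:,:,::-1])
"
```

```text
(no output)
```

View pics/side7c.png

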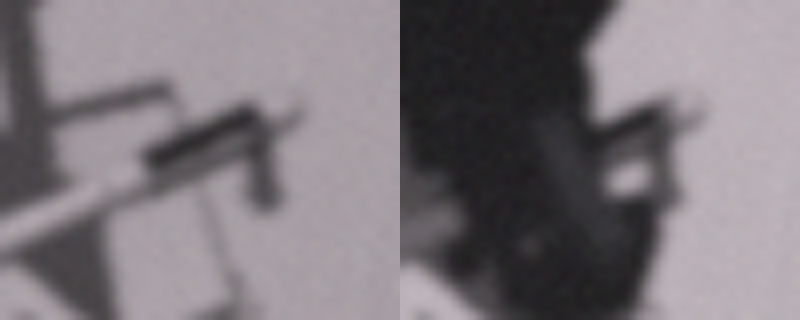

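View pics/w7c.png

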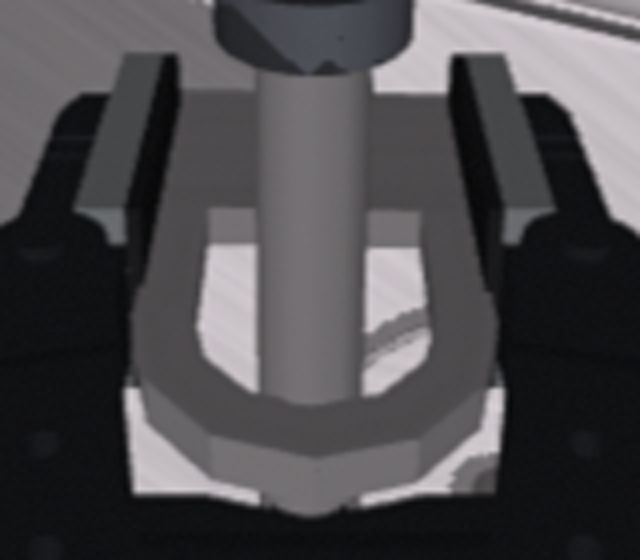

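Emit:
{"method": "jog_arm", "body": {
  "commands": "0 0 0.001 0 0 0; 0 0 0.001 0 0 0"
}}

```text
time: 10.28
eef_pos: [0.5929, 0.1878, 0.1857]
tcp_rot: [0.942, 0.336, 0.0, 0.0]
contact_force: [-2.0, 0.0, 4.3]
opening: 0.407
```

Emit:
{"method": "jog_arm", "body": {
  "commands": "0 0 0 0 0 0; 0 0 0 0 0 0; 0 0 0 0 0 0; 0 0 0 0 0 0",
  "gripper": 65
}}

```text
time: 10.78
eef_pos: [0.5926, 0.1877, 0.185]
tcp_rot: [0.942, 0.336, -0.0, -0.0]
contact_force: [-0.4, -0.1, -0.9]
opening: 0.649
```

```bash
python3 -c "
from h import *
snap(['wrist','side'],'8')
"
```

```text
(no output)
```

View pics/wrist8.png

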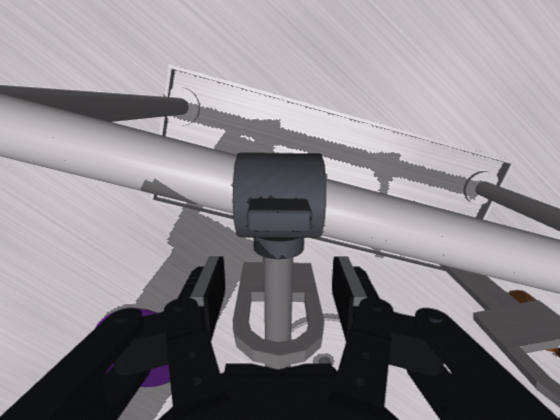

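Emit:
{"method": "jog_arm", "body": {
  "commands": "0 0 0.03 0 0 0; 0 0 0.08 0 0 0; 0 0 0.12 0 0 0; 0 0 0.12 0 0 0; -0.04 -0.05 0.08 0 0 0; -0.08 -0.1 0.03 0 0 0; -0.146 -0.18 0 0 0 0; -0.146 -0.195 -0.03 0 0 0; -0.146 -0.195 -0.06 0 0 0; -0.146 -0.195 -0.06 0 0 0; -0.146 -0.195 -0.06 0 0 0",
  "gripper": 80
}}

```text
time: 12.25
eef_pos: [0.4475, -0.0072, 0.126]
tcp_rot: [0.942, 0.336, 0.001, 0.0]
contact_force: [0.4, -0.6, 0.9]
opening: 0.793
```

```bash
python3 - <<'E'
from h import *
from plant import get_state
from scipy.optimize import least_squares
s=get_state();print(s['eef_pos'],s['contact_force'])
o=snap(['wrist','side','top'],'9')
a=load('side9')['frame'];cv2.imwrite('pics/side9c.png',cv2.resize(a[200:340,150:290],(560,560),interpolation=2)[:,:,::-1])
P=cloud(o['wrist']);X=P.reshape(-1,3);F=o['wrist']['frame'].reshape(-1,3).astype(int)
g=np.hypot(X[:,0]-.447,X[:,1]+.007)
k=X[(g<.09)&(X[:,2]>.009)&(X[:,2]<.02)]
print('lid',len(k),k.min(0),k.max(0),(k.min(0)+k.max(0))/2)
k=X[(g<.03)&(X[:,2]>.046)&(X[:,2]<.062)];print('knob top',len(k),k.mean(0),(k.min(0)+k.max(0))/2,k.max(0)-k.min(0))
E
```

```text
[ 0.4475271  -0.00715989  0.12601898] [ 0.36961521 -0.57479687  0.91456167]
lid 14281 [ 0.38464534 -0.07101105  0.00951717] [0.5120299  0.05607034 0.01847386] [ 0.44833762 -0.00747035  0.01399552]
knob top 1032 [ 0.4499738 -0.0063613  0.0550468] [ 0.44849821 -0.00775214  0.05238021] [0.02743504 0.02786638 0.01228943]
```

View pics/side9c.png

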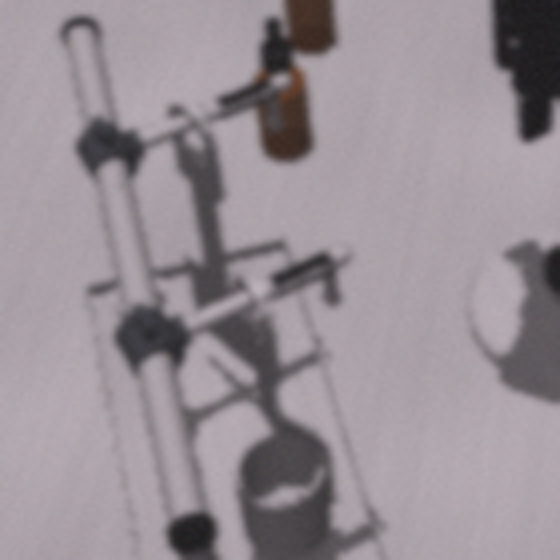

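View pics/wrist9.png

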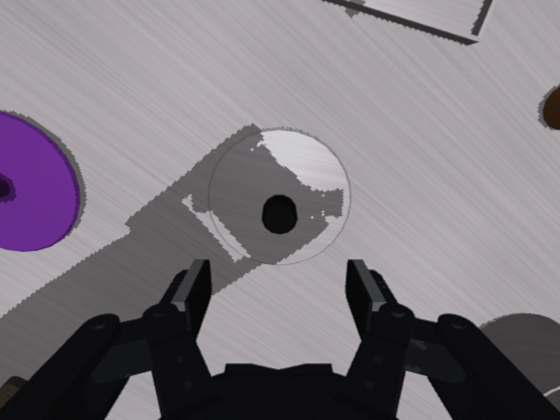

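The dipper hangs on peg A with its keeper down in front of it (side crop 333,285). The lid centre is measured at (0.448,-0.008) in the wrist view. Next I'll grasp the knob.

Emit:
{"method": "jog_arm", "body": {
  "commands": "0.001 0 -0.05 0 0 0; 0.001 0 -0.085 0 0 0; 0.001 0 -0.103 0 0 0; 0.001 0 -0.103 0 0 0"
}}

```text
time: 12.9
eef_pos: [0.4479, -0.0067, 0.022]
tcp_rot: [0.942, 0.336, -0.001, -0.0]
contact_force: [0.7, -0.7, 0.5]
opening: 0.796
```

Emit:
{"method": "jog_arm", "body": {
  "commands": "0 0 0 0 0 0; 0 0 0 0 0 0; 0 0 0 0 0 0; 0 0 0 0 0 0; 0 0 0 0 0 0; 0 0 0 0 0 0",
  "gripper": 15,
  "grip_force": 60
}}

```text
time: 13.65
eef_pos: [0.449, -0.0074, 0.0239]
tcp_rot: [0.942, 0.336, 0.001, 0.0]
contact_force: [-1.3, 1.2, 6.7]
opening: 0.306
```

Emit:
{"method": "jog_arm", "body": {
  "commands": "0 0 0.01 0 0 0; 0 0 0.04 0 0 0; 0 0 0.09 0 0 0; 0 0 0.14 0 0 0; 0 0 0.14 0 0 0; 0 0 0.14 0 0 0"
}}

```text
time: 14.4
eef_pos: [0.4466, -0.0071, 0.1613]
tcp_rot: [0.942, 0.336, -0.001, -0.0]
contact_force: [-0.8, -0.1, -3.4]
opening: 0.311
```

```bash
cat > lid.py <<'E'
from h import *
from plant import get_state
from scipy.optimize import least_squares
def lidpose(tag):
    s=get_state();c=load('wrist'+tag);T=tool(cloud(c),s).reshape(-1,3)
    m=(np.hypot(T[:,0],T[:,1])<.075)&(T[:,2]>-.005)&(T[:,2]<.03)&(T[:,0]>.022)
    p=T[m];A=np.c_[p[:,:2],np.ones(len(p))];w=np.linalg.lstsq(A,p[:,2],rcond=None)[0]
    print('eef',s['eef_pos'],'lid n',m.sum(),'plane slopes',w.round(4),'ext x max',p[:,0].max(),'y',p[:,1].min(),p[:,1].max())
E
python3 - <<'E'
from h import *
o=snap(['wrist','side','top'],'10')
import lid;lid.lidpose('10')
def circ(p):
    from scipy.optimize import least_squares
    return least_squares(lambda a:np.hypot(p[:,0]-a[0],p[:,1]-a[1])-a[2],[.467,-.325,.058],loss='soft_l1',f_scale=.002).x.round(4)
for n in('wrist','top','side'):
    X=cloud(o[n]).reshape(-1,3);g=np.hypot(X[:,0]-.467,X[:,1]+.325);k=X[(g<.075)&(g>.045)&(X[:,2]>.073)&(X[:,2]<.085)]
    print(n,len(k),circ(k) if len(k)>20 else '', k.min(0),k.max(0),(k.min(0)+k.max(0))/2)
E
```

```text
eef [ 0.44607241 -0.00696778  0.16001016] lid n 12742 plane slopes [ 0.0434 -0.0019  0.0066] ext x max 0.06356210028203704 y -0.058663512262702645 0.05953039217444969
wrist 820 [ 0.4687 -0.3259  0.0585] [ 0.44830268 -0.3802661   0.07300266] [ 0.51633804 -0.26553353  0.08291437] [ 0.48232036 -0.32289982  0.07795851]
top 259 [ 0.4678 -0.3278  0.0581] [ 0.40854146 -0.38826328  0.07312723] [ 0.52689853 -0.26817712  0.08443743] [ 0.46771999 -0.3282202   0.07878233]
side 21 [ 0.4733 -0.3204  0.0509] [ 0.51156339 -0.33887053  0.07347543] [ 0.52505041 -0.28605485  0.08028559] [ 0.5183069  -0.31246269  0.07688051]
```

View pics/wrist10.png

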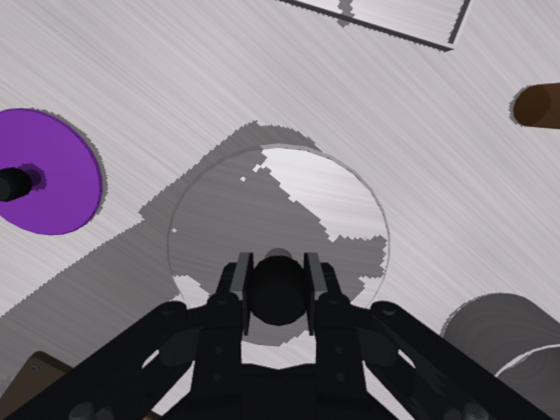

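Emit:
{"method": "jog_arm", "body": {
  "commands": "-0.005 -0.04 0.05 0 0 0; -0.015 -0.1 0.1 0 0 0; -0.025 -0.16 0.1 0 0 0; -0.035 -0.22 0.1 0 0 0; -0.045 -0.28 0.1 0 0 0; -0.055 -0.34 0.1 0 0 0; -0.063 -0.389 0.1 0 0 0; -0.063 -0.389 0.1 0 0 0; -0.063 -0.389 0.1 0 0 0; -0.063 -0.389 0.1 0 0 0"
}}

```text
time: 15.8
eef_pos: [0.3849, -0.3949, 0.2615]
tcp_rot: [0.942, 0.336, -0.0, -0.001]
contact_force: [-1.1, 0.2, -1.8]
opening: 0.304
```

```bash
python3 - <<'E'
from h import *
o=snap(['wrist','top'],'11')
import lid;lid.lidpose('11')
from scipy.optimize import least_squares
def circ(p): return least_squares(lambda a:np.hypot(p[:,0]-a[0],p[:,1]-a[1])-a[2],[.467,-.325,.058],loss='soft_l1',f_scale=.002).x.round(4)
for n in('wrist','top'):
    X=cloud(o[n]).reshape(-1,3);g=np.hypot(X[:,0]-.467,X[:,1]+.325);k=X[(g<.075)&(g>.045)&(X[:,2]>.073)&(X[:,2]<.085)]
    print(n,len(k),circ(k) if len(k)>20 else '', k.min(0),k.max(0),(k.min(0)+k.max(0))/2)
    k=X[(g<.1)&(X[:,2]<.03)];print(np.percentile(k[:,2],[10,50,90]))
E
```

```text
eef [ 0.3851089  -0.39508294  0.26216681] lid n 12611 plane slopes [0.0441 0.0015 0.0086] ext x max 0.06321177352447985 y -0.05912971497838539 0.058712272276069316
wrist 1746 [ 0.4688 -0.3273  0.0577] [ 0.40951158 -0.38687348  0.07303737] [ 0.52845844 -0.26757906  0.08378295] [ 0.46898501 -0.32722627  0.07841016]
[0.00056525 0.00367409 0.00638927]
top 254 [ 0.4678 -0.3279  0.0581] [ 0.40853652 -0.38863297  0.07321816] [ 0.52672759 -0.26838122  0.08446816] [ 0.46763206 -0.3285071   0.07884316]
[-0.0016277   0.00174654  0.00622851]
```

View pics/wrist11.png

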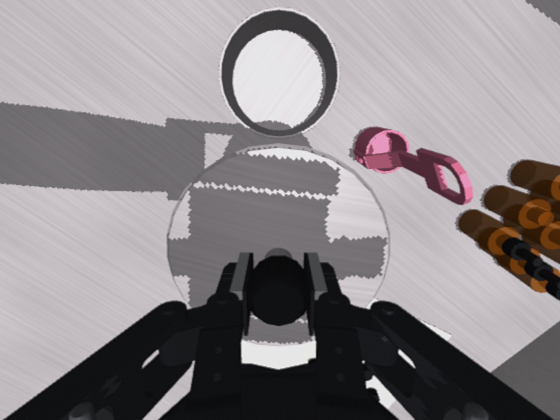

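```bash
python3 - <<'E'
from h import *
from plant import get_state
s=get_state()
T=tool(cloud(load('wrist11')),s)
P=cloud(load('wrist11'))
m=(abs(P[...,2])<.02)&(abs(T[...,1])<.12);m[:, :]&=True
X=T[m];r=np.ones(len(X),bool)
for _ in range(5):
    A=np.c_[X[:,:2],np.ones(len(X))];w=np.linalg.lstsq(A[r],X[r,2],rcond=None)[0];r=abs(A@w-X[:,2])<.004
print('floor slope',w,r.sum())
print(s['wrist_torque'])
E
```

```text
floor slope [ 0.00045719 -0.00110051  0.25980247] 25545
[0.01761309 0.02043681 0.00383215]
```

Emit:
{"method": "jog_arm", "body": {
  "commands": "0.04 0.032 0 0.0278 -0.0341 0; 0.084 0.068 0 0.0278 -0.0341 0; 0.084 0.068 -0.05 0.0278 -0.0341 0; 0.084 0.068 -0.1 0.0278 -0.0341 0; 0.084 0.068 -0.12 0.0278 -0.0341 0; 0.084 0.068 -0.12 0.0278 -0.0341 0; 0.084 0.068 -0.12 0.0278 -0.0341 0"
}}

```text
time: 16.77
eef_pos: [0.4699, -0.3296, 0.145]
tcp_rot: [0.942, 0.336, 0.022, -0.005]
contact_force: [-0.8, 0.7, -2.7]
opening: 0.308
```

```bash
python3 - <<'E'
from h import *
from plant import get_state
o=snap(['wrist','top','side'],'12')
print(get_state()['eef_pos'],get_state()['tcp_rot'])
print(get_state()['eef_pos'])
for n in ('wrist','top','side'):
    X=cloud(o[n]).reshape(-1,3)
    k=X[(np.hypot(X[:,0]-.469,X[:,1]+.327)<.075)&(X[:,2]>.11)&(X[:,2]<.15)]
    if n=='wrist': k=k[((k[:,0]-.469)*.774+(k[:,1]+.327)*.633)>.022]
    A=np.c_[k[:,:2]-[.469,-.327],np.ones(len(k))];w=np.linalg.lstsq(A,k[:,2],rcond=None)[0]
    print(n,len(k),k.min(0),k.max(0),(k.min(0)+k.max(0))/2,w)
a=o['side']['frame'];cv2.imwrite('pics/side12c.png',cv2.resize(a[110:230,230:350],(600,600),interpolation=2)[:,:,::-1])
E
```

```text
[ 0.46965993 -0.32949467  0.14480297] [ 0.94174154  0.33559827  0.02162192 -0.00540049]
[ 0.46965993 -0.32949467  0.14480297]
wrist 12438 [ 0.45063796 -0.36103969  0.13253289] [ 0.53387642 -0.26583104  0.1403176 ] [ 0.49225719 -0.31343536  0.13642524] [ 0.00315805 -0.00285457  0.13710034]
top 590 [ 0.44854118 -0.34899648  0.12753449] [ 0.53325568 -0.2680903   0.14226553] [ 0.49089843 -0.30854339  0.13490001] [ 0.00899802 -0.01008482  0.13635409]
side 712 [ 0.40455443 -0.38546908  0.12735307] [ 0.53110614 -0.26441328  0.14967027] [ 0.46783028 -0.32494118  0.13851167] [0.03594082 0.01401293 0.13406904]
```

View pics/side12c.png

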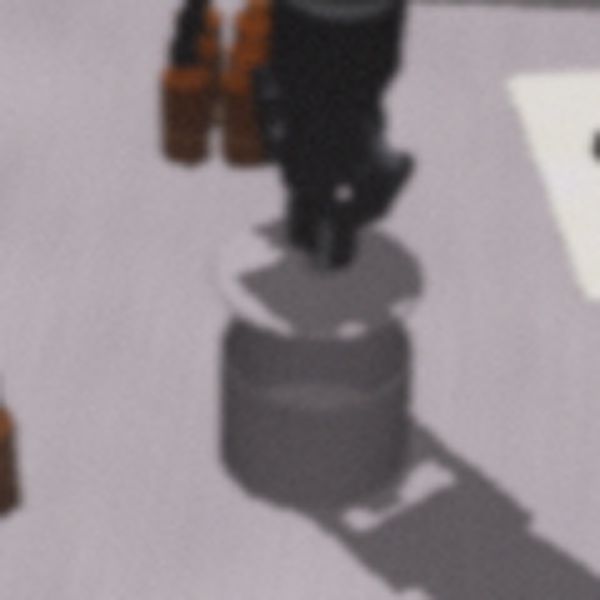

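Emit:
{"method": "jog_arm", "body": {
  "commands": "-0.001 0.0025 -0.02 0 0 0; -0.001 0.0025 -0.035 0 0 0; -0.001 0.0025 -0.041 0 0 0; -0.001 0.0025 -0.045 0 0 0; -0.001 0.0025 -0.045 0 0 0"
}}

```text
time: 17.55
eef_pos: [0.4679, -0.3261, 0.0979]
tcp_rot: [0.942, 0.336, 0.021, -0.007]
contact_force: [-0.2, 0.6, -0.8]
opening: 0.302
```

Emit:
{"method": "jog_arm", "body": {
  "commands": "0 0 -0.002 0 0 0; 0 0 -0.004 0 0 0; 0 0 -0.004 0 0 0"
}}

```text
time: 17.92
eef_pos: [0.4689, -0.3257, 0.096]
tcp_rot: [0.942, 0.336, 0.022, -0.007]
contact_force: [-1.2, 5.3, 8.5]
opening: 0.307
```

```bash
cat > lz.py <<'E'
from h import *
def lz(tag,names=('wrist','side')):
    o=snap(names,tag)
    for n in names:
        X=cloud(o[n]).reshape(-1,3)
        g=np.hypot(X[:,0]-.469,X[:,1]+.327)
        k=X[(g<.062)&(g>.02)&(X[:,2]>.075)&(X[:,2]<.105)]
        if n=='wrist': k=k[((k[:,0]-.469)*.774+(k[:,1]+.327)*.633)>.022]
        A=np.c_[k[:,:2]-[.469,-.327],np.ones(len(k))];w=np.linalg.lstsq(A,k[:,2],rcond=None)[0]
        print(n,len(k),k.min(0),k.max(0),w)
    a=o['side']['frame'];cv2.imwrite(f'pics/side{tag}c.png',cv2.resize(a[110:230,230:350],(600,600),interpolation=2)[:,:,::-1])
E
python3 -c "
import lz;lz.lz('13')"
```

```text
wrist 11753 [ 0.44966501 -0.35768606  0.08274149] [ 0.53096593 -0.26501571  0.08962134] [-0.02983988 -0.02188931  0.08798495]
side 580 [ 0.40786923 -0.37503636  0.07500613] [ 0.52740079 -0.26562227  0.10496429] [-0.00664396 -0.00298784  0.08466008]
```

View pics/side13c.png

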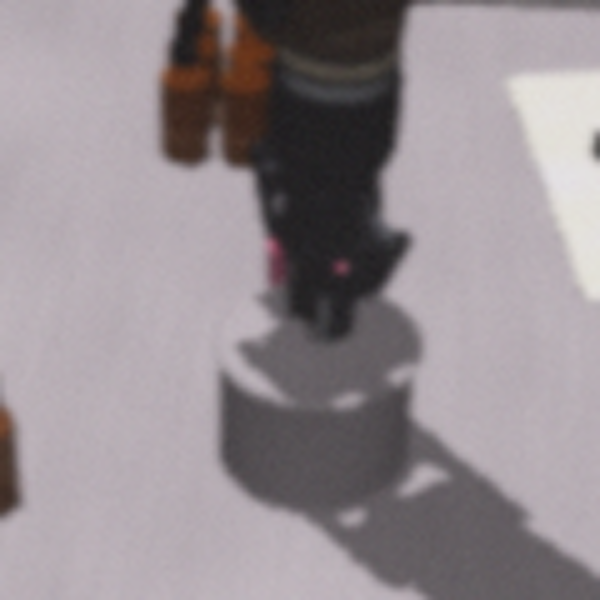

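View pics/wrist13.png

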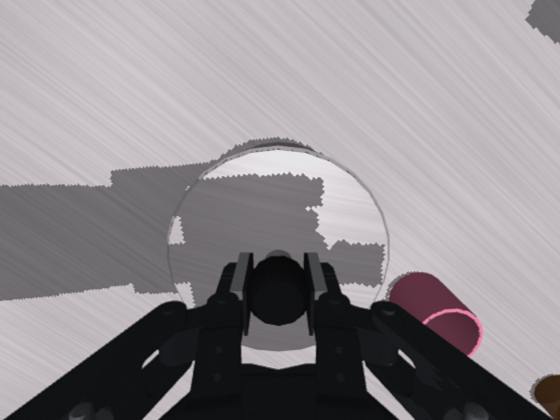

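Emit:
{"method": "jog_arm", "body": {
  "commands": "0 0 0.006 0 0 0; 0 0 0.006 0 0 0; 0.002 0.002 0.006 0 0 0; 0.002 0.002 0.006 0 0 0"
}}

```text
time: 18.52
eef_pos: [0.4694, -0.3239, 0.0988]
tcp_rot: [0.942, 0.336, 0.02, -0.007]
contact_force: [-0.2, -1.2, -2.9]
opening: 0.308
```

```bash
python3 -c "
import lz;lz.lz('14')"
```

```text
wrist 11688 [ 0.44967976 -0.35770984  0.08708969] [ 0.53095219 -0.2650376   0.09334514] [-0.002403    0.00156232  0.09054087]
side 556 [ 0.40829478 -0.37342433  0.07514144] [ 0.5277551  -0.26546171  0.10269584] [0.01553945 0.01172876 0.08735082]
```

```bash
python3 - <<'E'
from h import *
from plant import get_state
s=get_state();print(s['eef_pos'])
X=cloud(load('wrist14')).reshape(-1,3)
d=np.array([.774,.633]);e=np.array([.633,-.774])
q=X[:,:2]-[.469,-.327]
k=(X[:,2]>.083)&(X[:,2]<.097)&(q@d>.02)&(np.hypot(*q.T)<.08)
r=np.c_[q[k]@d,q[k]@e]
from scipy.spatial import ConvexHull
h=r[ConvexHull(r).vertices];h=h[h[:,0]>.03]
from scipy.optimize import least_squares
f=least_squares(lambda a:np.hypot(h[:,0]-a[0],h[:,1]-a[1])-.064,[0,0],loss='soft_l1',f_scale=.001).x
print('lid centre',np.array([.469,-.327])+f[0]*d+f[1]*e, f)
# pot wall visible?
k=(X[:,2]>.03)&(X[:,2]<.078)&(np.hypot(*q.T)<.08)
print(k.sum(), (q[k]@d).max() if k.any() else '')
E
```

```text
[ 0.46945139 -0.3238283   0.09885214]
lid centre [ 0.46888168 -0.32441133] [ 0.00154742 -0.00207901]
0
```

Emit:
{"method": "jog_arm", "body": {
  "commands": "0 -0.001 -0.002 0 0 0; 0 -0.001 -0.004 0 0 0; 0 -0.001 -0.004 0 0 0"
}}

```text
time: 19.0
eef_pos: [0.4703, -0.3245, 0.0963]
tcp_rot: [0.942, 0.336, 0.021, -0.007]
contact_force: [0.4, 4.3, 4.1]
opening: 0.304
```

```bash
python3 -c "
import lz;lz.lz('15')"
```

```text
wrist 11648 [ 0.44962641 -0.35751386  0.08425053] [ 0.53091609 -0.26503936  0.09015073] [-0.02236439 -0.01618905  0.08812286]
side 573 [ 0.40808388 -0.3784178   0.07618086] [ 0.52866856 -0.26633591  0.10436068] [-0.00685469  0.00765025  0.08480508]
```

Emit:
{"method": "jog_arm", "body": {
  "commands": "0 0 0.003 0 0 0; 0.001 0.003 0.003 0 0 0; 0.001 0.003 0.003 0 0 0; 0.001 0.003 -0.001 0 0 0; 0.001 0.003 -0.001 0 0 0"
}}

```text
time: 19.73
eef_pos: [0.4713, -0.3229, 0.096]
tcp_rot: [0.942, 0.336, 0.021, -0.006]
contact_force: [-1.9, -1.6, 6.5]
opening: 0.299
```

```bash
python3 -c "
import lz;lz.lz('16',('wrist','side','top'))
for t in ('16',):
  a=load('top16')['frame'] if 0 else lz.load('top16')['frame']
  lz.cv2.imwrite('pics/top16c.png',lz.cv2.resize(a[160:280,310:470],(800,600),interpolation=2)[:,:,::-1])
"
```

```text
wrist 11562 [ 0.45029091 -0.35727646  0.08386463] [ 0.53093036 -0.26505042  0.08951375] [-0.02527152 -0.01848381  0.08792161]
side 559 [ 0.40807954 -0.37759355  0.07951307] [ 0.52818727 -0.26587587  0.10472195] [-0.00258701  0.01717983  0.08475808]
top 384 [ 0.45582083 -0.33508664  0.07994329] [ 0.53085416 -0.26512908  0.09131702] [-0.02848721 -0.02504228  0.08712739]
```

View pics/top16c.png

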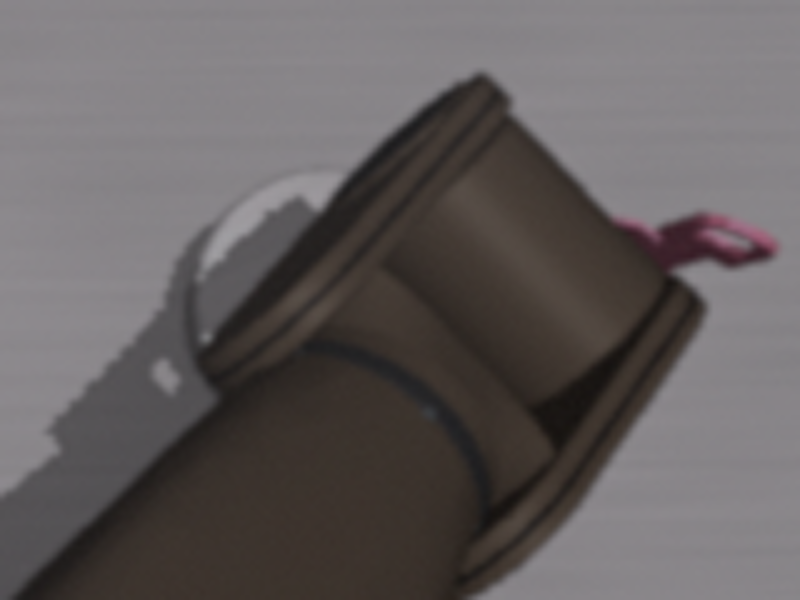

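View pics/side16c.png

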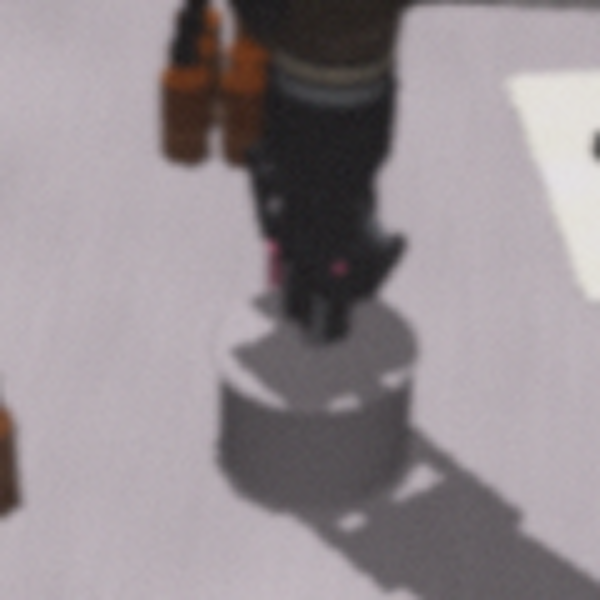

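```bash
python3 - <<'E'
from h import *
from plant import get_state
s=get_state();F=np.array(s['contact_force']);M=np.array(s['wrist_torque']);print(F,M,s['eef_pos'])
d=np.array([.774,.633]);e=np.array([.633,-.774])
print('moment about tool x,y', M[:2]@d, M[:2]@e)
# r x F=M with r z unknown: rx,ry from Fz (if moment about TCP)
for rz in (0,-.02):
    print(rz,'rx',-(M[1]-rz*F[0])/F[2],'ry',(M[0]+rz*F[1])/F[2])
X=cloud(load('side16')).reshape(-1,3)
q=np.hypot(X[:,0]-.469,X[:,1]+.327)
k=X[(q<.075)&(X[:,2]<.07)&(X[:,2]>.01)]
from scipy.optimize import least_squares
for tag in ('0','2','16'):
    X=cloud(load('side'+tag)).reshape(-1,3);q=np.hypot(X[:,0]-.469,X[:,1]+.327)
    for lo,hi in ((.01,.035),(.035,.07)):
        k=X[(q<.072)&(X[:,2]<hi)&(X[:,2]>lo)&(X[:,1]>-.31)]
        f=least_squares(lambda a:np.hypot(k[:,0]-a[0],k[:,1]-a[1])-.06,[.469,-.327],loss='soft_l1',f_scale=.002).x
        print(tag,lo,len(k),f.round(4))
E
```

```text
[-1.61686716 -1.56609826  6.57975671] [-0.31551659  0.44935902  0.01801188] [ 0.47125003 -0.32286872  0.09600281]
moment about tool x,y 0.04023441774566311 -0.5475258840983657
0 rx -0.06829416953937689 ry -0.04795262283012007
-0.02 rx -0.06337949797818525 ry -0.04319226972729533
0 0.01 220 [ 0.4659 -0.3247]
0 0.035 330 [ 0.4658 -0.3251]
2 0.01 222 [ 0.466  -0.3248]
2 0.035 329 [ 0.4656 -0.3246]
16 0.01 223 [ 0.4653 -0.3248]
16 0.035 329 [ 0.4655 -0.3244]
```

Emit:
{"method": "jog_arm", "body": {
  "commands": "-0.001 -0.001 0 0 0 0; -0.001 -0.001 -0.0015 0 0 0; -0.001 -0.001 -0.003 0 0 0; -0.001 -0.001 -0.003 0 0 0"
}}

```text
time: 20.38
eef_pos: [0.4712, -0.3229, 0.0959]
tcp_rot: [0.942, 0.336, 0.022, -0.007]
contact_force: [-5.1, 6.2, 18.8]
opening: 0.307
```

```bash
python3 - <<'E'
import lz;from h import *
lz.lz('17',('wrist','side','top'))
d=np.array([.774,.633]);e=np.array([.633,-.774])
for t in ('wrist14','wrist16','wrist17','top17','side17'):
    X=cloud(load(t)).reshape(-1,3);q=X[:,:2]-[.469,-.327];a=q@d;b=q@e
    print(t,[(round(x,3),round(float(np.median(X[k,2])),4)) for x in np.arange(-.07,.075,.01) for k in [(abs(a-x)<.003)&(abs(b)<.06)&(X[:,2]>.06)&(X[:,2]<.1)] if k.sum()>3])
E
```

```text
wrist 11568 [ 0.45007648 -0.35741825  0.08378602] [ 0.53097668 -0.26504949  0.08982737] [-0.02617199 -0.01893764  0.08796637]
side 566 [ 0.40809205 -0.37484671  0.07955146] [ 0.53014732 -0.26555408  0.1049962 ] [-0.00489771  0.01223666  0.0847287 ]
top 397 [ 0.45348432 -0.33482052  0.07958764] [ 0.53097907 -0.2650798   0.09048398] [-0.01523602 -0.03016971  0.08681513]
wrist14 [(np.float64(-0.06), 0.0866), (np.float64(-0.05), 0.0874), (np.float64(-0.04), 0.0883), (np.float64(-0.03), 0.0877), (np.float64(-0.02), 0.0883), (np.float64(-0.01), 0.0889), (np.float64(0.0), 0.0896), (np.float64(0.01), 0.0905), (np.float64(0.02), 0.0906), (np.float64(0.03), 0.0905), (np.float64(0.04), 0.0905), (np.float64(0.05), 0.0904), (np.float64(0.06), 0.0902)]
wrist16 [(np.float64(-0.06), 0.0856), (np.float64(-0.05), 0.0862), (np.float64(-0.04), 0.0868), (np.float64(-0.03), 0.0868), (np.float64(-0.02), 0.0862), (np.float64(-0.01), 0.0865), (np.float64(0.0), 0.0867), (np.float64(0.01), 0.0874), (np.float64(0.02), 0.0872), (np.float64(0.03), 0.087), (np.float64(0.04), 0.0866), (np.float64(0.05), 0.0863), (n
[... 195 characters left out ...]
01), 0.0865), (np.float64(0.0), 0.0867), (np.float64(0.01), 0.0874), (np.float64(0.02), 0.0872), (np.float64(0.03), 0.0869), (np.float64(0.04), 0.0866), (np.float64(0.05), 0.0863), (np.float64(0.06), 0.0858)]
top17 [(np.float64(0.03), 0.0851), (np.float64(0.04), 0.0853), (np.float64(0.05), 0.0848), (np.float64(0.06), 0.0854)]
side17 [(np.float64(-0.06), 0.082), (np.float64(-0.05), 0.084), (np.float64(-0.04), 0.0842), (np.float64(-0.03), 0.0842), (np.float64(-0.02), 0.0846), (np.float64(-0.01), 0.0851), (np.float64(0.0), 0.085), (np.float64(0.01), 0.0858), (np.float64(0.02), 0.0849), (np.float64(0.03), 0.0842), (np.float64(0.04), 0.0836), (np.float64(0.05), 0.0837), (np.float64(0.06), 0.082)]
```

The height profile shows the disc is slightly domed, so the "droop" was the cone's slope. Front and rear edges both now read 0.086, which is the home height. I'll ease the load and release.

Emit:
{"method": "jog_arm", "body": {
  "commands": "0 0 0.0015 0 0 0; 0 0 0.003 0 0 0; 0 0 0.003 0 0 0"
}}

```text
time: 20.9
eef_pos: [0.4712, -0.3229, 0.096]
tcp_rot: [0.942, 0.335, 0.022, -0.007]
contact_force: [2.6, 1.6, 7.2]
opening: 0.305
```

Emit:
{"method": "jog_arm", "body": {
  "commands": "0 0 0 0 0 0; 0 0 0 0 0 0; 0 0 0 0 0 0; 0 0 0 0 0 0",
  "gripper": 70
}}

```text
time: 21.4
eef_pos: [0.4694, -0.3226, 0.0939]
tcp_rot: [0.942, 0.336, 0.021, -0.008]
contact_force: [-0.2, 0.5, 0.0]
opening: 0.702
```

Emit:
{"method": "jog_arm", "body": {
  "commands": "0 0 0.02 0 0 0; 0 0 0.06 0 0 0; 0 0 0.1 0 0 0; 0 0 0.15 0 0 0; -0.03 0.02 0.2 0 0 0; -0.05 0.05 0.2 0 0 0; -0.07 0.1 0.2 0 0 0; -0.07 0.15 0.2 0 0 0; -0.07 0.15 0.2 0 0 0; -0.07 0.15 0.2 0 0 0"
}}

```text
time: 22.65
eef_pos: [0.3999, -0.173, 0.2956]
tcp_rot: [0.942, 0.336, 0.021, -0.006]
contact_force: [-0.3, 0.2, 0.1]
opening: 0.698
```

```bash
python3 - <<'E'
from h import *
o=snap(['wrist','side','top'],'18')
a=o['side']['frame'];cv2.imwrite('pics/side18c.png',cv2.resize(a[110:310,150:350],(600,600),interpolation=2)[:,:,::-1])
d=np.array([.774,.633]);e=np.array([.633,-.774])
for n in ('top','side'):
    X=cloud(o[n]).reshape(-1,3);q=X[:,:2]-[.469,-.327]
    k=X[(np.hypot(*q.T)<.08)&(X[:,2]>.07)&(X[:,2]<.1)]
    print(n,'lid centre',(k.min(0)+k.max(0))/2)
    for ax in (d,e):
        a=q@ax;b=q@np.array([ax[1],-ax[0]])
        print(n,[(round(float(x),2),round(float(np.median(X[m,2])),4)) for x in np.arange(-.06,.065,.01) for m in [(abs(a-x)<.003)&(abs(b)<.03)&(X[:,2]>.07)&(X[:,2]<.1)] if m.sum()>3])
    for b,c in (('a',(.656,-.14)),('b',(.66,-.25))):
        k=X[(np.hypot(X[:,0]-c[0],X[:,1]-c[1])<.03)&(X[:,2]>.07)&(X[:,2]<.13)]
        if len(k): print('bottle',b,k.min(0).round(3),k.max(0).round(3))
    q=X[:,:2]-[.467,-.325]
    if n=='side':
        from scipy.optimize import least_squares
        k=X[(np.hypot(*q.T)<.072)&(X[:,2]<.07)&(X[:,2]>.01)&(X[:,1]>-.31)]
        print('pot',least_squares(lambda a:np.hypot(k[:,0]-a[0],k[:,1]-a[1])-.06,[.469,-.327],loss='soft_l1',f_scale=.002).x)
E
```

```text
top lid centre [ 0.46991635 -0.3250142   0.08525856]
top [(-0.06, 0.0843), (-0.05, 0.0855), (-0.04, 0.0862), (-0.03, 0.0867), (-0.02, 0.0871), (-0.01, 0.0871), (0.0, 0.0872), (0.01, 0.0869), (0.02, 0.0866), (0.03, 0.0862), (0.04, 0.0861), (0.05, 0.0853), (0.06, 0.084)]
top [(-0.04, 0.0865), (-0.03, 0.0864), (-0.02, 0.0869), (-0.01, 0.0866), (0.0, 0.0866), (0.01, 0.0867), (0.02, 0.0867), (0.03, 0.0866), (0.04, 0.086), (0.05, 0.0855), (0.06, 0.0845)]
bottle a [ 0.649 -0.156  0.07 ] [ 0.67  -0.134  0.123]
bottle b [ 0.652 -0.27   0.07 ] [ 0.674 -0.246  0.123]
side lid centre [ 0.46753088 -0.3198481   0.08396922]
side [(-0.06, 0.0832), (-0.05, 0.0841), (-0.04, 0.0845), (-0.03, 0.0856), (-0.02, 0.0861), (-0.01, 0.0862), (0.0, 0.0857), (0.01, 0.086), (0.02, 0.0856), (0.03, 0.0855), (0.04, 0.0845), (0.05, 0.0835), (0.06, 0.0837)]
side [(-0.06, 0.0835), (-0.05, 0.0847), (-0.04, 0.0853), (-0.03, 0.0855), (-0.02, 0.0858), (-0.01, 0.0871), (0.0, 0.0862), (0.01, 0.0847), (0.02, 0.0843), (0.03, 0.0848), (0.04, 0.0836), (0.05, 0.0839)]
bottle a [ 0.647 -0.154  0.071] [ 0.67  -0.126  0.119]
bottle b [ 0.65  -0.26   0.071] [ 0.672 -0.239  0.12 ]
pot [ 0.46550275 -0.3246636 ]
```

View pics/side18c.png

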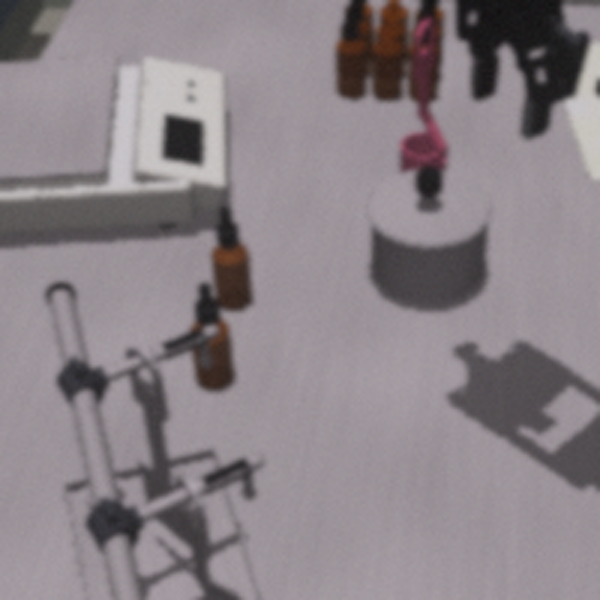

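View pics/top18.png

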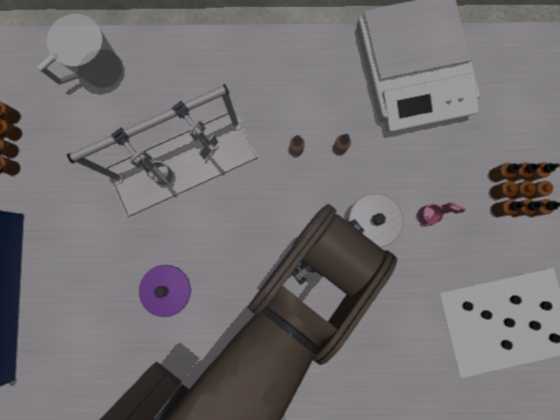

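```bash
python3 -c "
from plant import ctrl,get_state
print(get_state()['time'],get_state()['contact_force']);print(ctrl.sign_off())"
```

```text
22.8 [ 0.99607112  0.07307472 -0.39773265]
the job is handed in; nothing more can be done
None
```

The dipper hangs by its eye on the free peg with the keeper down behind it. The lid is fully home on the canister. I handed the job in at 22.8 s with the arm clear and touching nothing.

- **Dipper:** I gripped it by the tab edges, lifted it out of the canister and pushed it along the peg to about 53 mm from the rail. I then lowered it until it rested on the peg and let go. The side pictures taken before release and after I backed off show the keeper hanging down in front of the tab.
- **Lid:** In the last pictures its top is symmetric and level to about 1 mm, with the disc near 0.086 m, the height expected when it is home.
- **Things left alone:** The canister and bottles moved less than about 3 mm, which is within the measurement error. The paddle and the look-alikes appear undisturbed.

**Disagreements:**
- The top and side cameras differed by 5–8 mm in y, so I relied on the wrist camera for the close fits.
- I mistook the lid's slightly domed disc for a tilt and lowered it with the tool turned 2.5°. This took four tries, with up to about 19 N of contact force, before a height profile across the whole disc showed it was seated.

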